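# Refit the fume cleaner's filter and press its recessed reset button

### The arm

A 6-joint arm with a two-finger parallel gripper is mounted at the origin on the work surface. World frame = base frame: x ahead of the robot, y to its left, z up, the work surface at z = 0. Lengths are in mm, angles in degrees, forces in N, time in s.
With the tool pointing down it reaches from about 350 to 850 mm from the base axis. Payload 8.1 kg.
Tool frame: the origin (TCP) lies at the very end of the fingers, on their centre line; the grasp point (between the pads) lies 19 mm behind it (r.grip_depth is the distance from the TCP to the grasp point, in mm); z points along the fingers, y is the direction in which the jaws open and shut (so a half turn about z gives the same grasp; the last joint's range is limited). The gripper opens to 85 mm and grips with 20 to 120 N. Pads are 22 mm wide; open, the fingers measure 114 mm over their backs; the gripper's body (76 mm by 85 mm) begins 54 mm behind the grasp point. The pads swing forward as they close: fully open they stand 13 mm farther back than shut.
Start: joints at [-70.669, 7.471, 85.268, -0, 87.261, -4.893], TCP at [246.209, -547.162, 231.292] pointing down, gripper open.
Joint ranges: [-169.43, 169.43], [-51.17, 129.36], [1.28, 143.12], [-76.62, 256.62], [0, 156.53], [-152.29, 152.29]. Speed limits (degrees/s): [136.94, 136.94, 159.86, 180, 180, 180].

### API

Orientations are given as [roll, pitch, yaw] about the fixed x, y, z axes, in that order (R = Rz(yaw) Ry(pitch) Rx(roll)).
In Python, from bench import status, viewer, hand_in, r gives the robot as it stands.
- The arm moves only by the shell command python3 -m crank 'ROWS' [OPENING] [FORCE]. ROWS is a JSON object of lists of equal length, an entry for each row: "slide": the shift along the tool's x, y, z in m, a list of three; "twist": the turn about the tool's z in rad. A call has 1 to 8 rows; each row shifts and turns the commanded pose from where the row before left it, along the tool's axes as they then stand; what a row does not reach is not made up. A row lasts 1/10 s, in which the tool goes at most 50 mm and 8.59 degrees, less where a joint would pass 70% of its speed; a pose out of reach is approached as far as the arm can. A call with a gripper value outside its range is refused whole. OPENING is the closure, from 0 (fully open) to 1 (shut), set as the call begins (- or left out, the last holds). The fingers move at their own pace and stop on an object; FORCE is the grip in N (left out, the last holds). Time passes only in rows, so rows that do not move let the fingers close. It gives the time, the measured TCP pose, the force and the opening at its end, in the units of the state.
- status.sense(): the state, without advancing time (a new reading comes with each control period).
- viewer.snapshot(name): name is "scene" or "top"; returns a dict with "img" (420x560x3 uint8, red, green, blue), "fx", "fy", "cx", "cy" (pixels), "R" (3x3) and "t" (3): a world point X has camera coordinates R X + t. Camera axes: x right, y down, z forward; pixel columns grow to the right and rows downward; lengths in mm; the calibration is good to about 2 mm. A picture is of the moment at which its call begins. There is no depth.
- hand_in(): hands the job in, once; it reports no verdict.
The state is a dict: "time": time; "joint_pos": joint angles; "qd": joint speeds; "joint_efforts": joint torques, N m; "tool_pos": TCP position; "tcp_rot": TCP orientation; "ft_force": force on the tool from outside, world axes, zero at the start; "wrist_torque": the same for the moment, N m; "finger_gap": finger opening in mm.
Only numpy, scipy, OpenCV 4.12 (cv2) and the standard library are available. Lean on these libraries where they do the work, as an engineer would, in place of code of your own. Each camera call takes 0.05 s, during which the arm holds its last target.

### The job

Put the blue filter into the open bay of the white fume cleaner: tuck its white tongue edge under the orange lip, then swing the rest down until it lies flat in the bay. Then take the wooden mixing stick from its holder, press the recessed red reset button all the way in with the stick's thin tip for about a second, gently, without forcing it, and stand the stick back in its holder.

Things in the scene. Friction and masses are not known exactly. Their poses are not given: they have to be found in the camera images.
- filter_fin (a point): Grip centre of the blue fin (14 mm thick along x, 60 mm along y) that stands 36 mm up across the middle of the filter's plate. The point lies over the plate's centre, 33 mm above its underside, 23 mm above its upper face, 13 mm below the fin's top. x points away from the tongue, z up. The filter starts flat on the counter, left or right of the cleaner.
- filter_center (a point): Centre of the filter's plate, 5 mm above its underside; axes as filter_fin. The filter is loose, 0.18 to 0.35 kg; its plate is 138 mm (x) by 104 mm (y) by 10 mm thick.
- filter_tongue (a point): Middle of the lower edge at the filter's white end (the tongue, the plate's -x end: the last 24 mm are white), 69 mm from filter_center along -x and on the underside. This edge goes under the lip.
- bay_floor (a point): Centre of the filter bay's floor in the white fume cleaner (fixed, 180 mm deep, 226 mm wide). x points from the lip side (nearer the robot) to the far side, z up. The bay is open above, 146 mm (x) by 112 mm (y) inside; floor 46 mm above the counter, walls 30 mm above the floor. Seated, the filter lies flat on the floor, with 4 mm of play at each end and side.
- lip_edge (a point): Middle of the lower free edge of the orange lip, 63 mm from bay_floor along -x and 20 mm above it; same axes. The lip runs along the bay's -x wall and overhangs it by 10 mm, 20 to 26 mm above the floor, so the filter cannot drop in flat: tilted about 20 degrees, tongue low, it slips under the lip and can then be turned down.
- button_mouth (a point): Centre of the mouth of the round hole (13 mm across) in the cleaner's grey sloped control panel (112 by 85 mm, its far end 110 mm above the counter), beside the bay. z points out of the panel, which slopes 25 degrees down towards the robot; y is level. The red button's face (11 mm across) lies 9 mm below this point, inside the hole: fingers do not fit in.
- reset_button (a joint): How far the red button is pressed, along -z of button_mouth: 0 = out, 0.006 m = fully in, at a hard stop. The spring starts with about 2 N and reaches about 7 N fully in. It counts as all the way in from 5 mm; more than 20 N is forcing it. It springs back when let go.
- stick_center (a point): Centre of the round wooden mixing stick (loose, 0.03 to 0.06 kg, 160 mm long); z along it, from thin tip to thick end. The upper 120 mm are 14 mm across, then a 10 mm taper, then a tip 7 mm across, 30 mm long. It starts tip down in the holder, upright or leaning a few degrees, with its upper 80 mm showing.
- stick_tip (a point): Middle of the flat end of the stick's thin tip, 80 mm from stick_center along -z.
- holder_mouth (a point): Centre of the mouth of the wooden stick holder (fixed, 44 mm square and 86 mm high on an 80 mm square foot, left or right of the cleaner): a square well, 20 mm wide inside and 80 mm deep; z up.
- filter: The whole filter; origin at the centre of its underside.
- stick: The whole stick; origin at the end of its thin tip.

How it is judged (in metres and radians):
On the way, in this order (a step that is already met when the one before it is completed fails the run):
1. the filter lies flat in the bay with its tongue under the lip (x of filter_center in the frame of bay_floor between -0.007 and 0.007 m and y of filter_center in the frame of bay_floor between -0.006 and 0.006 m and z of filter_center in the frame of bay_floor between 0 and 0.009 m and angle between filter_center's own z axis and vertical below 0.04 rad and x of filter_tongue in the frame of bay_floor below -0.055 m), for 0.2 s.
2. the button is pressed all the way in with the stick (value of joint reset_button above 0.005 m and contact force between stick and reset_button above 1 N), for 0.3 s.
At the end, for the whole second after the job is handed in: Filter flat (0.04 rad) on the bay floor, centred within 7 mm lengthwise and 6 mm sideways, tongue under the lip; button out again (under 1.5 mm); stick tip down in the holder, tip at least 70 mm below the mouth, leaning under 0.2 rad; filter and stick at rest (all of step 1 and x of stick_tip in the frame of holder_mouth between -0.011 and 0.011 m and y of stick_tip in the frame of holder_mouth between -0.011 and 0.011 m and z of stick_tip in the frame of holder_mouth below -0.07 m and angle between stick_center's own z axis and vertical below 0.2 rad and linear speed of each of filter, stick below 0.02 m/s and value of joint reset_button below 0.0015 m); the robot touches nothing.
It fails at once if the button is forced with more than 20 N (contact force between reset_button and anything else above 20 N).
It also fails if it takes over 72 s, if anything falls off the work surface, if the arm or the gripper's body presses on something with over 40 N, if the wrist force passes 120 N, or if a joint passes its speed limit or range.

## Working session

There is one attempt and no reset: what is moved stays moved. The work goes in short steps, Python scripts to look and compute and a shell command to move; the robot and the scene stay as the last step left them, time stands still between calls to the robot, and variables do not carry over. Pictures are saved under pics/ and viewed, and the job is handed in when it is done.

```bash
ls; mkdir -p pics; python3 - <<'E'
from bench import status, viewer, r
import cv2
print(status.sense())
for n in("scene","top"):
    d=viewer.snapshot(n); cv2.imwrite(f"pics/{n}0.png",d["img"][:,:,::-1]); print(n,d["fx"],d["fy"],d["cx"],d["cy"],d["R"],d["t"])
E
```

```text
pics
{'time': 0.0, 'joint_pos': array([-7.06685978e+01,  7.51622714e+00,  8.53289834e+01, -8.33939939e-04,
        8.72615548e+01, -4.89343697e+00]), 'qd': array([-0.14651188,  0.06713664,  0.02994449, -0.05932238, -0.03664196,
       -0.09452902]), 'joint_efforts': array([-3.02153899e-05, -5.69407117e+01, -5.00548875e+01, -2.35037869e-04,
        1.49517646e-02,  2.41854877e-05]), 'tool_pos': array([ 246.02066294, -546.6403553 ,  230.23560223]), 'tcp_rot': array([-1.79893553e+02, -8.27750024e-03,  2.42248721e+01]), 'ft_force': array([-0.18461402, -0.43285704, -0.58276607]), 'wrist_torque': array([-0.03538361,  0.0153091 , -0.02184348]), 'finger_gap': 85.73006366393862}
scene 464.65795110638703 464.65795110638703 282.7537262550635 206.44199530359995 [[-0.1556705   0.98779649 -0.00497881]
 [ 0.56781689  0.08535777 -0.81871731]
 [-0.8083011  -0.13027718 -0.57417522]] [  77.72978812 -191.8735038  1462.2907111 ]
top 386.143516463967 386.143516463967 278.0466468904669 213.51829438827176 [[-3.91136428e-02 -9.99234524e-01  6.98999189e-04]
 [-9.75225673e-01  3.80214070e-02 -2.17920305e-01]
 [ 2.17726915e-01 -9.20533891e-03 -9.75966317e-01]] [ 14.09857309 496.45711302 879.82366335]
```

View pics/scene0.png

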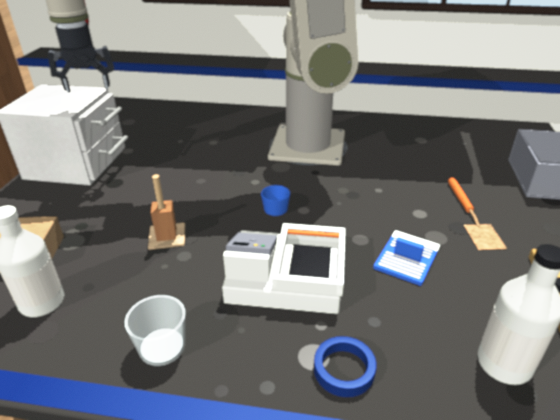

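View pics/top0.png

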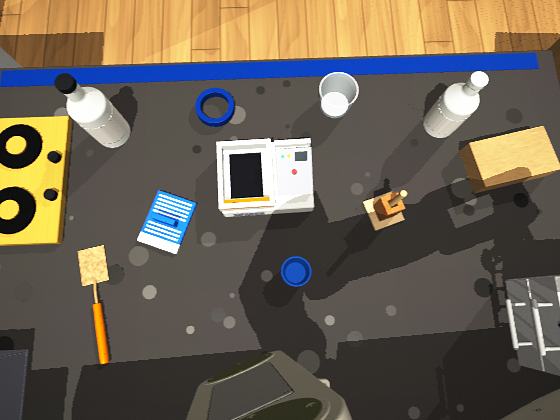

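The pictures show the cleaner in the middle: top (265,177), scene (290,265). The filter is to its left at top (166,222), with the white tongue towards the robot. The stick and holder are to its right at top (390,207). Next I'll zoom in for corners.

```bash
cat > h.py <<'E'
import numpy as np, cv2
from bench import status, viewer, r
def snap(n): return viewer.snapshot(n)
def ray(d,u,v):
    R=np.array(d["R"]);t=np.array(d["t"])
    o=-R.T@t; w=R.T@np.array([(u-d["cx"])/d["fx"],(v-d["cy"])/d["fy"],1.]); return o,w/np.linalg.norm(w)
def plane(d,u,v,z):
    o,w=ray(d,u,v); return o+w*(z-o[2])/w[2]
def two(d1,p1,d2,p2):
    o1,w1=ray(d1,*p1);o2,w2=ray(d2,*p2)
    s=np.linalg.lstsq(np.c_[w1,-w2],o2-o1,rcond=None)[0]
    a=o1+w1*s[0];b=o2+w2*s[1]; return (a+b)/2,np.linalg.norm(a-b)
def proj(d,X):
    c=np.array(d["R"])@np.array(X)+np.array(d["t"]); return np.array([d["fx"]*c[0]/c[2]+d["cx"],d["fy"]*c[1]/c[2]+d["cy"]])
def crop(d,x0,y0,w,h,k,name):
    im=d["img"][y0:y0+h,x0:x0+w,::-1]
    cv2.imwrite(name,cv2.resize(im,None,fx=k,fy=k,interpolation=cv2.INTER_CUBIC))
E
python3 - <<'E'
from h import *
T=snap("top");S=snap("scene")
crop(T,130,130,190,130,4,"pics/tA.png")
crop(T,355,175,65,60,9,"pics/tB.png")
crop(S,215,215,140,100,5,"pics/sA.png")
crop(S,365,220,85,70,8,"pics/sF.png")
crop(S,135,165,65,90,6,"pics/sB.png")
E
```

```text
(no output)
```

View pics/tA.png

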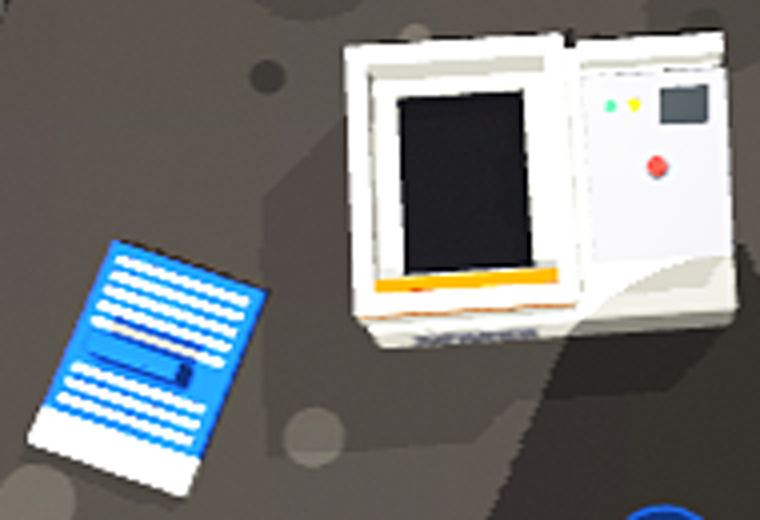

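View pics/tB.png

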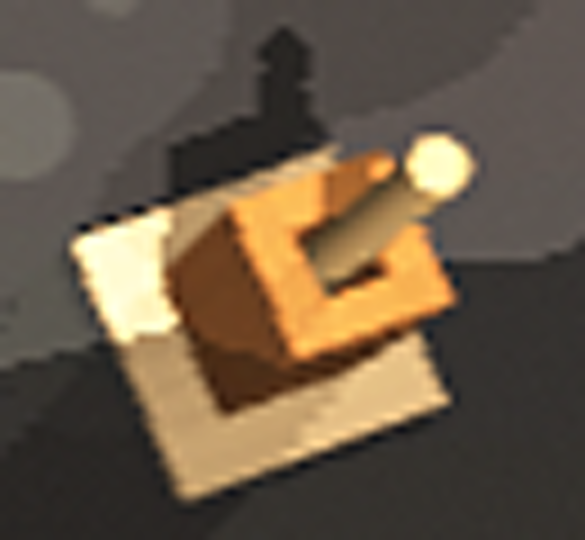

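View pics/sA.png

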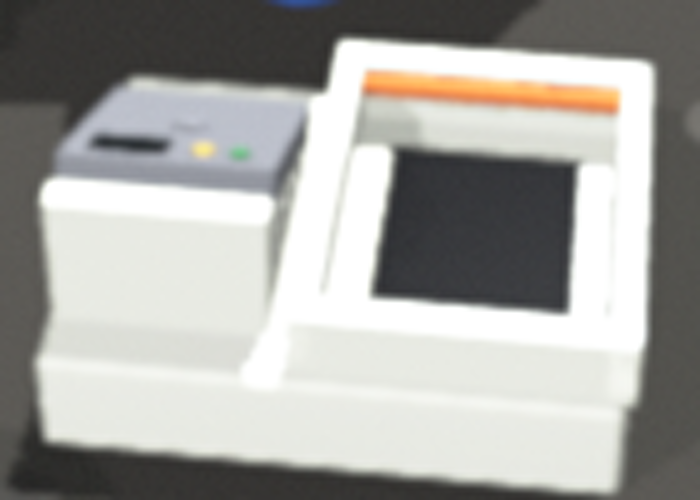

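View pics/sF.png

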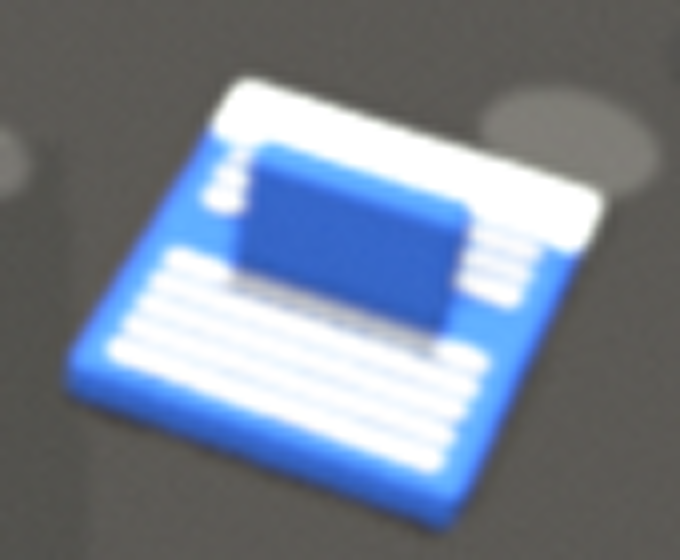

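View pics/sB.png

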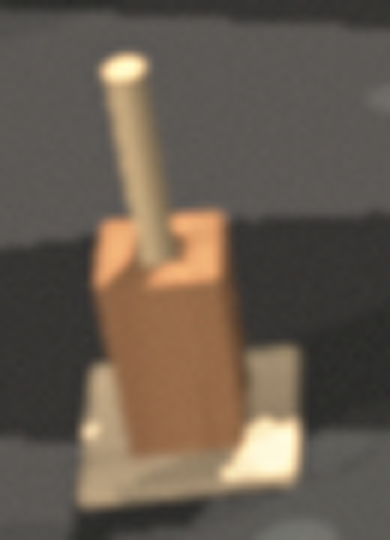

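```bash
cat > m1.py <<'E'
from h import *
T=snap("top");S=snap("scene")
def c(p,x0,y0,k): return (x0+(p[0]+.5)/k-.5, y0+(p[1]+.5)/k-.5)
tA=lambda p:c(p,130,130,4); tB=lambda p:c(p,355,175,9); sA=lambda p:c(p,215,215,5); sF=lambda p:c(p,365,220,8); sB=lambda p:c(p,135,165,6)
np.set_printoptions(precision=1,suppress=True)
for d in(T,S): print("cam",-np.array(d["R"]).T@np.array(d["t"]))
print("filter top")
q=[plane(T,*tA(p),10) for p in[(115,241),(267,292),(188,497),(27,440)]]
for a in q: print(a)
q=np.array(q);print("len",[np.linalg.norm(q[i]-q[(i+1)%4]) for i in range(4)],"c",q.mean(0))
ax=(q[0]+q[1]-q[2]-q[3]);print("yaw",np.degrees(np.arctan2(ax[1],ax[0])))
print("filter scene")
q=[plane(S,*sF(p),10) for p in[(68,360),(445,495),(605,195),(240,78)]]
for a in q: print(a)
q=np.array(q);print("len",[np.linalg.norm(q[i]-q[(i+1)%4]) for i in range(4)],"c",q.mean(0))
ax=(q[0]+q[1]-q[2]-q[3]);print("yaw",np.degrees(np.arctan2(ax[1],ax[0])))
print("fin top z46")
for p in[(262,143),(470,205)]: print(plane(S,*sF(p),46))
print("bay rim outer z76 top")
for p in[(345,45),(562,33),(577,305),(358,318)]: print(plane(T,*tA(p),76))
print("rim inner");
for p in[(368,73),(545,66)]: print(plane(T,*tA(p),76))
print("lip z72");
for p in[(375,281),(557,268),(558,283),(375,292)]: print(plane(T,*tA(p),72))
print("mat z46 top")
for p in[(398,98),(523,91),(532,268),(404,273)]: print(plane(T,*tA(p),46))
print("mat z46 scene")
for p in[(370,298),(568,312),(580,162),(395,150)]: print(plane(S,*sA(p),46))
print("rim outer scene")
for p in[(645,345),(655,65),(338,38),]: print(plane(S,*sA(p),76))
print("lip scene z72")
for p in[(367,72),(620,88)]: print(plane(S,*sA(p),72))
print("button two",two(T,tA((657,167)),S,sA((187,125))), [plane(T,*tA((657,167)),z) for z in(75,85,95)])
print("panel top far",two(T,tA((583,70)),S,sA((270,190))),two(T,tA((722,70)),S,sA((60,170))))
print("stick top",two(T,tB((440,163)),S,sB((126,68))))
print("holder top86")
for p in[(232,213),(293,360),(458,298),(398,150)]: print(plane(T,*tB(p),86))
for p in[(93,282),(222,284),(225,210),(103,215)]: print("S",plane(S,*sB(p),86))
print("foot")
for p in[(72,242),(190,500),(450,402),(340,148)]: print(plane(T,*tB(p),8))
E
python3 m1.py
```

```text
cam [293.1   3.3 966.9]
cam [1303.   130.1  682.9]
filter top
[580.9 299.6  10. ]
[543.2 201.7  10. ]
[413.9 249.7  10. ]
[453.6 350.9  10. ]
len [np.float64(104.94001051051474), np.float64(137.95172648866028), np.float64(108.69201900467047), np.float64(137.2787208678788)] c [497.9 275.5  10. ]
yaw -21.158144867041482
filter scene
[540.7 202.   10. ]
[577.9 297.1  10. ]
[448.5 351.6  10. ]
[409.2 252.1  10. ]
len [np.float64(102.12143834756002), np.float64(140.45260121204373), np.float64(106.96983958538068), np.float64(140.78433751529454)] c [494.1 275.7  10. ]
yaw -21.834739373282545
fin top z46
[485.4 250.4  46. ]
[503.8 303.8  46. ]
bay rim outer z76 top
[681.4 141.   76. ]
[684.1   7.   76. ]
[510.9   4.1  76. ]
[508. 134.  76.]
rim inner
[662.4 127.   76. ]
[662.8  18.2  76. ]
lip z72
[531.3 124.3  72. ]
[535.1  15.2  72. ]
[525.8  14.9  72. ]
[524.5 124.4  72. ]
mat z46 top
[657.3 112.3  46. ]
[658.9  33.1  46. ]
[542.7  31.   46. ]
[542.6 109.9  46. ]
mat z46 scene
[635.   33.3  46. ]
[631.2 111.2  46. ]
[539.3 109.3  46. ]
[543.2  30.6  46. ]
rim outer scene
[675.9 141.4  76. ]
[506.4 137.3  76. ]
[507.6   0.5  76. ]
lip scene z72
[524.4  15.7  72. ]
[519.4 123.4  72. ]
button two (array([590.8, -47.5,  88.5]), np.float64(1.3253124628893105)) [array([595.3, -47.6,  75. ]), array([591.9, -47. ,  85. ]), array([588.5, -46.4,  95. ])]
panel top far (array([646.4,  -4.1, 106.9]), np.float64(1.395868371976457)) (array([644.1, -86.7, 104.5]), np.float64(1.5417037466656562))
stick top (array([ 506.3, -273.9,  168.2]), np.float64(1.8941572336771157))
holder top86
[ 517.2 -247.5   86. ]
[ 477.2 -259.5   86. ]
[ 492.1 -304.2   86. ]
[ 532.6 -292.8   86. ]
S [ 525.8 -291.9   86. ]
S [ 519.9 -244.5   86. ]
S [ 473.4 -260.3   86. ]
S [ 483.5 -305.1   86. ]
foot
[ 530.3 -223.4    8. ]
[ 454.7 -249.9    8. ]
[ 479.7 -325.8    8. ]
[ 555.  -302.5    8. ]
```

```bash
cat > go.py <<'E'
import sys,numpy as np
from scipy.spatial.transform import Rotation as Ro
from bench import status
def rel(x,y,z):
    s=status.sense(); R=Ro.from_euler("xyz",s["tcp_rot"],degrees=True).as_matrix()
    return R.T@(np.array([x,y,z])-s["tool_pos"])
if __name__=="__main__":
    s=status.sense(); print("t",round(float(s["time"]),2),"pos",s["tool_pos"].round(1),"rot",s["tcp_rot"].round(2),"gap",round(s["finger_gap"],1),"F",s["ft_force"].round(1),"j6",s["joint_pos"][5].round(0))
    if len(sys.argv)>3: print("slide mm",rel(*map(float,sys.argv[1:4])).round(1))
E
python3 -m crank '{"slide":[[0.0314,-0.036,0],[0.0314,-0.036,0],[0.0314,-0.036,0],[0.0314,-0.036,0],[0.0314,-0.036,0],[0.0314,-0.036,0],[0.0314,-0.036,0],[0.0314,-0.036,0]],"twist":[0,0,0,0,0,0,0,0]}' 0
python3 go.py 496 275.6 230
```

```text
time: 1.1
tool_pos: [357.3, -179.7, 231.5]
tcp_rot: [180.0, -0.0, 24.2]
ft_force: [1.1, -0.1, 0.2]
finger_gap: 85.6
t 1.1 pos [ 357.3 -179.7  231.5] rot [ 1.7996e+02 -4.0000e-02  2.4190e+01] gap 85.6 F [ 1.1 -0.1  0.2] j6 32.0
slide mm [ 313.1 -358.5    1.4]
```

```bash

python3 -m crank '{"slide":[[0.0314,-0.036,0],[0.0314,-0.036,0],[0.0314,-0.036,0],[0.0314,-0.036,0],[0.0314,-0.036,0],[0.0314,-0.036,0],[0.0314,-0.036,0],[0.0314,-0.036,0]],"twist":[0,0,0,0,0,0,0,0]}'
python3 -m crank '{"slide":[[0.0314,-0.036,0],[0.0307,-0.0345,0],[0,0,0],[0,0,0],[0,0,0],[0,0,0],[0,0,0],[0,0,0]],"twist":[0,0,-0.149,-0.149,-0.149,-0.149,-0.149,-0.149]}'
python3 -m crank '{"slide":[[0,0,0],[0,0,0],[0,0,0],[0,0,0],[0,0,0],[0,0,0],[0,0,0],[0,0,0]],"twist":[-0.149,-0.149,-0.149,-0.149,-0.149,-0.149,-0.149,-0.149]}'
python3 go.py 496 275.6 60
```

```text
time: 1.9
tool_pos: [468.3, 186.5, 231.5]
tcp_rot: [180.0, -0.0, 24.2]
ft_force: [0.5, -0.2, -0.4]
finger_gap: 85.3
time: 2.7
tool_pos: [495.7, 274.0, 231.2]
tcp_rot: [-180.0, 0.0, 75.8]
ft_force: [0.3, -0.5, -0.8]
finger_gap: 85.5
time: 3.5
tool_pos: [495.7, 274.0, 231.3]
tcp_rot: [-180.0, -0.0, 144.1]
ft_force: [-0.5, -0.7, 0.3]
finger_gap: 85.3
t 3.5 pos [495.7 274.  231.3] rot [-180.    -0.   144.1] gap 85.3 F [-0.5 -0.7  0.3] j6 -30.0
slide mm [  0.7   1.5 171.3]
```

```bash

python3 -m crank '{"slide":[[0,0,0],[0.0007,0.0015,0],[0,0,0.045],[0,0,0.045],[0,0,0.045],[0,0,0.036],[0,0,0]],"twist":[-0.1257,-0.1257,0,0,0,0,0]}'
python3 - <<'E'
from h import *
T=snap("top");S=snap("scene")
crop(T,120,170,120,100,6,"pics/tF1.png");crop(S,360,190,100,100,6,"pics/sF1.png")
E
python3 go.py 496 275.6 13
```

```text
time: 4.2
tool_pos: [491.1, 273.6, 54.0]
tcp_rot: [-179.5, -0.4, 158.1]
ft_force: [-1.0, -0.1, -0.2]
finger_gap: 85.5
t 4.3 pos [495.6 275.6  60.6] rot [-1.7995e+02 -6.0000e-02  1.5815e+02] gap 85.4 F [1.5 1.  0.1] j6 -44.0
slide mm [-0.4  0.2 47.6]
```

View pics/tF1.png

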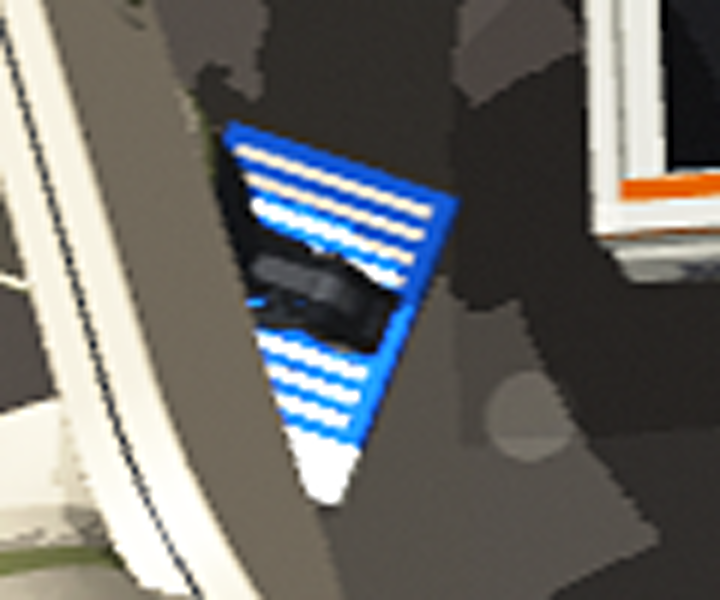

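View pics/sF1.png

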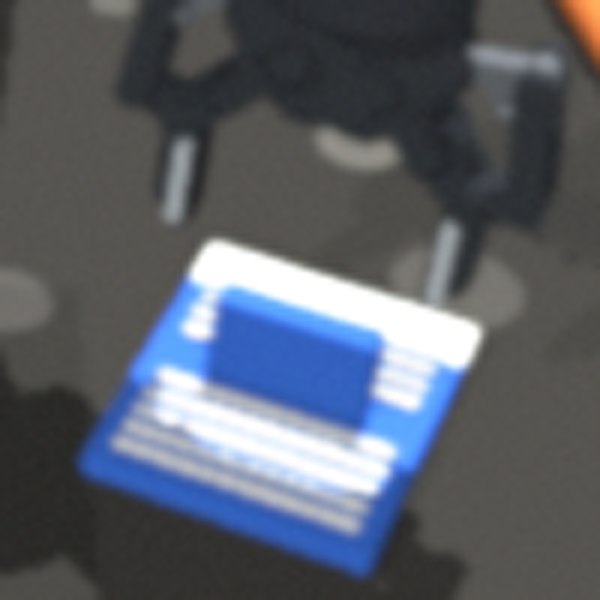

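The picture shows the fingers on both sides of the fin: finger tips at scene crop (175,215) and (440,300), fin at 215–380. The filter hasn't moved. I'll descend and grip the fin's ends.

```bash

python3 -m crank '{"slide":[[0,0,0.02],[0,0,0.017],[0,0,0.01],[0,0,0]],"twist":[0,0,0,0]}'
python3 -m crank '{"slide":[[0,0,0],[0,0,0],[0,0,0],[0,0,0],[0,0,0],[0,0,0],[0,0,0],[0,0,0]],"twist":[0,0,0,0,0,0,0,0]}' 1 25
python3 go.py
```

```text
time: 4.7
tool_pos: [496.4, 275.9, 14.1]
tcp_rot: [180.0, 0.0, 158.1]
ft_force: [-0.2, -0.2, 0.2]
finger_gap: 85.5
time: 5.5
tool_pos: [497.1, 276.2, 15.2]
tcp_rot: [179.9, 0.1, 158.1]
ft_force: [-0.1, -0.4, 6.6]
finger_gap: 59.7
t 5.5 pos [497.1 276.2  15.2] rot [1.7990e+02 1.1000e-01 1.5815e+02] gap 59.7 F [-0.1 -0.4  6.6] j6 -44.0
```

```bash

python3 -m crank '{"slide":[[0,0,-0.01],[0,0,-0.02],[0,0,-0.04],[0,0,-0.04],[0,0,-0.02],[0,0,0],[0,0,0]],"twist":[0,0,0,0,0,0,0]}'
python3 - <<'E'
from h import *
S=snap("scene")
crop(S,340,120,140,130,5,"pics/sF2.png")
E
python3 go.py 447 71.3 145
```

```text
time: 6.2
tool_pos: [495.7, 275.6, 143.2]
tcp_rot: [180.0, 0.0, 158.1]
ft_force: [-0.1, -0.9, -2.3]
finger_gap: 59.5
t 6.25 pos [494.9 275.3 141.8] rot [-1.7991e+02 -9.0000e-02  1.5815e+02] gap 59.8 F [-0.4 -0.2 -2.7] j6 -44.0
slide mm [ -31.5 -207.1   -3. ]
```

View pics/sF2.png

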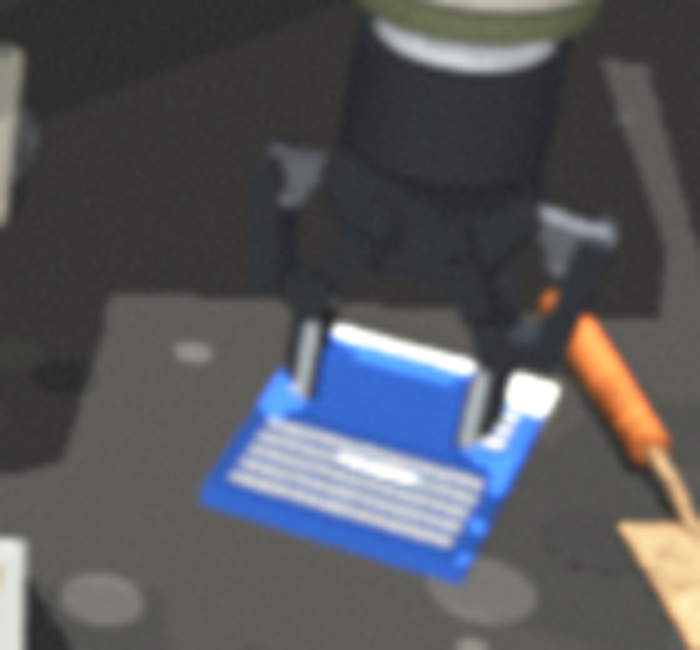

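The scene shot shows the filter held by the fin ends and roughly level, with finger tips at crop (305,395) and (470,445). Next I'll carry it to just in front of the cleaner, where its far end will be tilted up against the near rim.

```bash

python3 -m crank '{"slide":[[-0.0063,-0.0414,0],[-0.0063,-0.0414,0],[-0.0063,-0.0414,0],[-0.0063,-0.0414,0],[-0.0063,-0.0414,0],[0,0,0],[0,0,0],[0,0,0]],"twist":[0,0,0,0,0,-0.1347,-0.1347,-0.1347]}'
python3 -m crank '{"slide":[[0,0,0.02],[0,0,0.02],[0,0,0],[0,0,0]],"twist":[0,0,0,0]}'
python3 - <<'E'
from h import *
S=snap("scene");T=snap("top")
crop(S,200,150,180,150,4,"pics/sF3.png")
crop(T,160,100,200,150,4,"pics/tF3.png")
E
python3 go.py 447 71.3 91
```

```text
time: 7.05
tool_pos: [446.4, 71.2, 140.8]
tcp_rot: [180.0, -0.2, -178.5]
ft_force: [0.2, 0.1, -2.5]
finger_gap: 59.4
time: 7.45
tool_pos: [446.5, 71.8, 101.8]
tcp_rot: [-180.0, -0.2, -178.7]
ft_force: [-0.1, -0.3, -2.6]
finger_gap: 59.7
t 7.55 pos [448.2  71.9 103.6] rot [-180.    -0.  -178.7] gap 59.5 F [ 1.  -0.1 -2.5] j6 -89.0
slide mm [ 1.2 -0.5 12.6]
```

View pics/sF3.png

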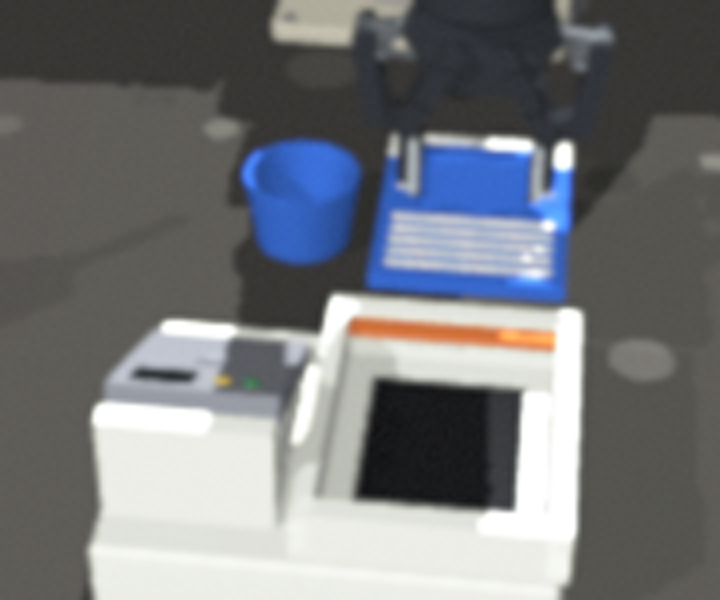

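View pics/tF3.png

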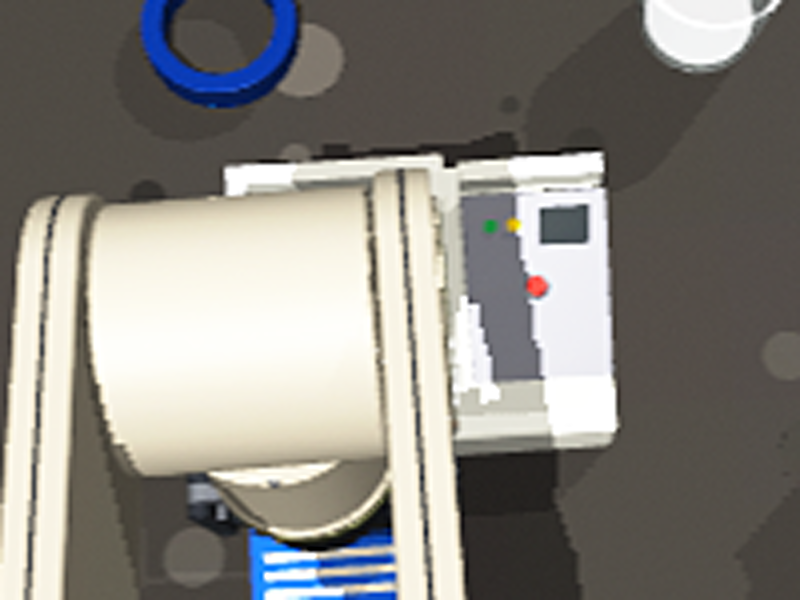

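```bash

python3 - <<'E'
from h import *
S=snap("scene");T=snap("top")
np.set_printoptions(precision=1,suppress=True)
c=lambda p:(200+(p[0]+.5)/4-.5,150+(p[1]+.5)/4-.5)
for p in[(368,290),(565,300),(370,265),(568,280)]:
    o,w=ray(S,*c(p)); print(o+w*((517-o[0])/w[0]))
print("cup",plane(T,296,271,40),plane(T,281,271,40),plane(T,311,271,40),"rim near", plane(S,*c((335,297)),76),plane(S,*c((578,310)),76))
E
```

```text
[517.   22.4  85.6]
[517.  126.8  90.8]
[517.   23.4 102.3]
[517.  127.5 103.9]
cup [358.2 -42.7  40. ] [359.6  -7.   40. ] [356.8 -78.3  40. ] rim near [513.2   3.9  76. ] [505.2 134.1  76. ]
```

```bash

python3 -m crank '{"slide":[[0,0.001,0.01],[0,0.0005,0.005],[0,0,0.005],[0,0,0]],"twist":[0,0,0,0]}'
python3 -m crank '{"slide":[[0,0,0.005],[0,0,0.005],[0,0,0.005],[0,0,0]],"twist":[0,0,0,0]}'
python3 - <<'E'
from h import *
S=snap("scene")
crop(S,260,150,120,90,6,"pics/sF4.png")
E
python3 go.py
```

```text
time: 8.05
tool_pos: [447.2, 73.5, 82.5]
tcp_rot: [180.0, -0.1, -178.7]
ft_force: [-3.1, -0.1, 1.9]
finger_gap: 59.6
time: 8.45
tool_pos: [446.4, 73.4, 67.2]
tcp_rot: [180.0, -0.2, -178.7]
ft_force: [-5.8, -0.4, 1.7]
finger_gap: 59.9
t 8.5 pos [446.7  73.4  67.4] rot [ 1.8000e+02 -1.6000e-01 -1.7869e+02] gap 60.1 F [-3.9  0.   0.2] j6 -88.0
```

View pics/sF4.png

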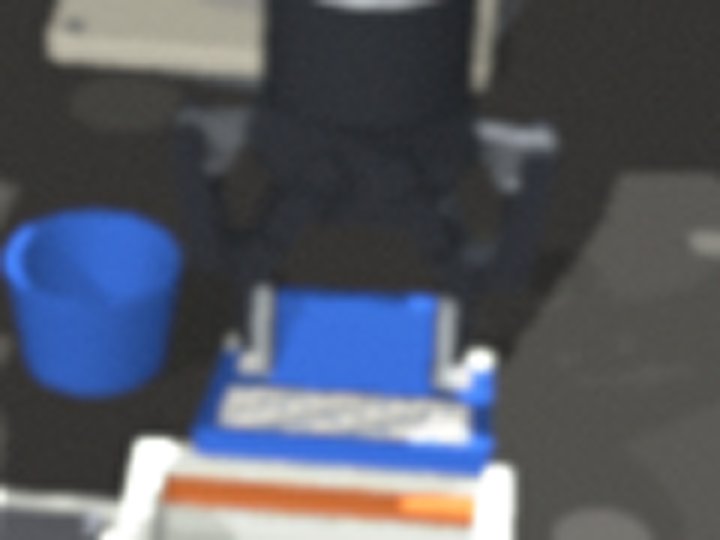

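```bash

python3 -m crank '{"slide":[[0,-0.001,-0.01],[0,-0.002,-0.03],[0,0,-0.04],[0,0,-0.02],[0,0,0],[0,0,0]],"twist":[0,0,0,0,0,0]}'
python3 - <<'E'
from h import *
S=snap("scene")
crop(S,260,110,120,110,6,"pics/sF5.png")
E
python3 go.py
```

```text
time: 9.1
tool_pos: [448.4, 70.3, 168.4]
tcp_rot: [180.0, 0.1, -178.7]
ft_force: [-0.2, 0.3, -3.6]
finger_gap: 59.4
t 9.15 pos [447.5  70.3 167.2] rot [-1.800e+02 -6.000e-02 -1.787e+02] gap 59.7 F [-0.1  1.8 -2.4] j6 -89.0
```

View pics/sF5.png

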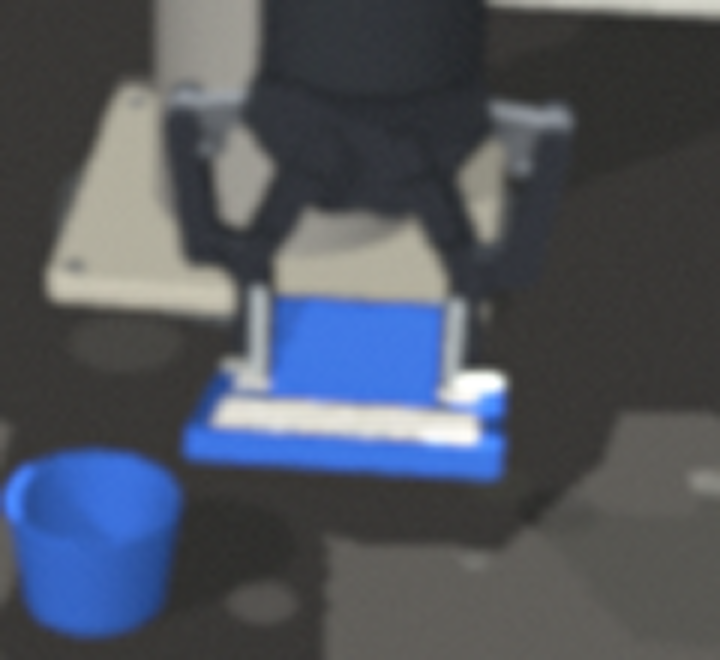

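```bash

python3 - <<'E'
from h import *
S=snap("scene")
np.set_printoptions(precision=1,suppress=True)
c=lambda p:(260+(p[0]+.5)/6-.5,110+(p[1]+.5)/6-.5)
def atx(p,x):
    o,w=ray(S,*c(p)); return o+w*((x-o[0])/w[0])
for th in(5,10,15,20,25,30):
    t=np.radians(th)
    # points in filter frame relative to grip: far top (69,-23), far bottom (69,-33), fin base front(7,-23), fin top front (7,13)
    out=[]
    for (fx,fz),ps in {(69,-23):[(185,432),(503,448)],(69,-33):[(187,458),(500,478)],(7,-23):[(270,395),(437,400)],(7,13):[(272,297),(447,303)]}.items():
        x=447.5+fx*np.cos(t)-fz*np.sin(t); dz=fx*np.sin(t)+fz*np.cos(t)
        P=np.mean([atx(p,x) for p in ps],0); out.append((P[1],P[2]-dz))
    print(th,np.array(out).round(1).tolist())
E
```

```text
5 [[72.3, 206.7], [72.7, 206.3], [70.8, 191.3], [71.1, 193.1]]
10 [[72.4, 201.3], [72.8, 201.2], [71.0, 191.6], [71.1, 192.0]]
15 [[72.5, 195.4], [72.9, 195.7], [71.1, 191.7], [71.0, 191.0]]
20 [[72.5, 189.1], [73.0, 189.7], [71.2, 191.6], [70.9, 190.0]]
25 [[72.4, 182.5], [73.0, 183.3], [71.3, 191.2], [70.8, 189.2]]
30 [[72.4, 175.6], [73.0, 176.5], [71.4, 190.7], [70.7, 188.4]]
```

Fitting the far edge and the fin gives a tilt of about 18.5°, with fin centre at y 71 and height about 191. That's good enough for insertion, so I'll move over the bay.

```bash
python3 go.py 600 70.6 130
python3 -m crank '{"slide":[[-0.04,-0.0007,0],[-0.04,-0.0007,0],[-0.04,-0.0007,0],[-0.0325,-0.001,0],[0,0,0.03],[0,0,0.007],[0,0,0]],"twist":[0,0,0,0,0,0,0]}'
python3 - <<'E'
from h import *
S=snap("scene")
crop(S,200,130,180,150,4,"pics/sF6.png")
E
python3 go.py 600 70.6 81
```

```text
t 9.2 pos [447.1  70.2 166.6] rot [-1.800e+02 -1.400e-01 -1.787e+02] gap 59.5 F [-0.2  0.1 -2.3] j6 -89.0
slide mm [-153.    -3.1   36.3]
time: 9.9
tool_pos: [597.4, 70.6, 127.2]
tcp_rot: [-180.0, -0.5, -178.7]
ft_force: [0.2, 0.3, -2.4]
finger_gap: 59.7
t 9.95 pos [598.6  70.7 129.3] rot [-180.     -0.26 -178.69] gap 59.6 F [ 0.1  0.6 -2.3] j6 -89.0
slide mm [-1.6 -0.1 48.3]
```

View pics/sF6.png

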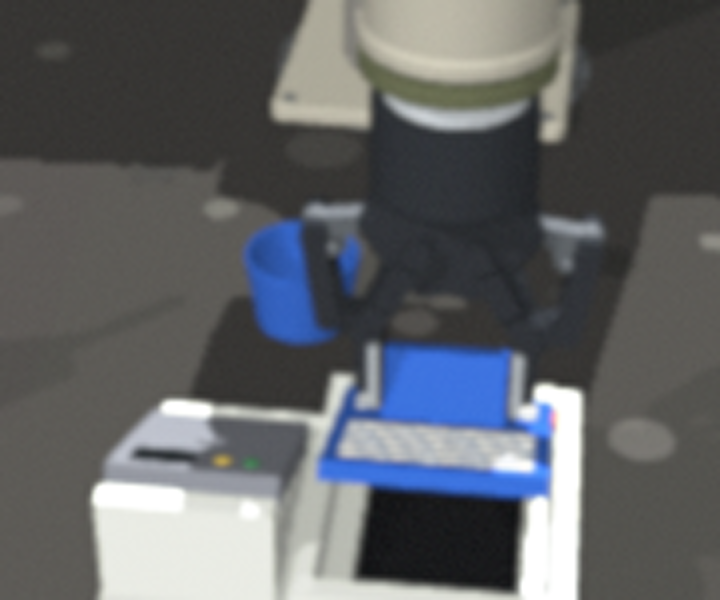

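The scene shows the tilted filter centred over the bay between the side walls. Next I'll lower the tongue.

```bash

python3 -m crank '{"slide":[[-0.0015,0,0.02],[0,0,0.02],[0,0,0.004],[0,0,0]],"twist":[0,0,0,0]}'
python3 -m crank '{"slide":[[0,0,0.002],[0,0,0.002],[0,0,0]],"twist":[0,0,0]}'
python3 - <<'E'
from h import *
S=snap("scene")
crop(S,230,170,140,120,5,"pics/sF7.png")
E
python3 go.py
```

```text
time: 10.35
tool_pos: [601.4, 70.8, 87.5]
tcp_rot: [180.0, -0.1, -178.7]
ft_force: [0.3, -0.3, -2.6]
finger_gap: 59.3
time: 10.65
tool_pos: [602.5, 70.7, 84.0]
tcp_rot: [-180.0, 0.1, -178.7]
ft_force: [-0.4, 0.2, -1.6]
finger_gap: 59.7
t 10.7 pos [602.4  70.7  83.9] rot [-1.800e+02  4.000e-02 -1.787e+02] gap 59.6 F [ 0.2  0.4 -3.3] j6 -89.0
```

View pics/sF7.png

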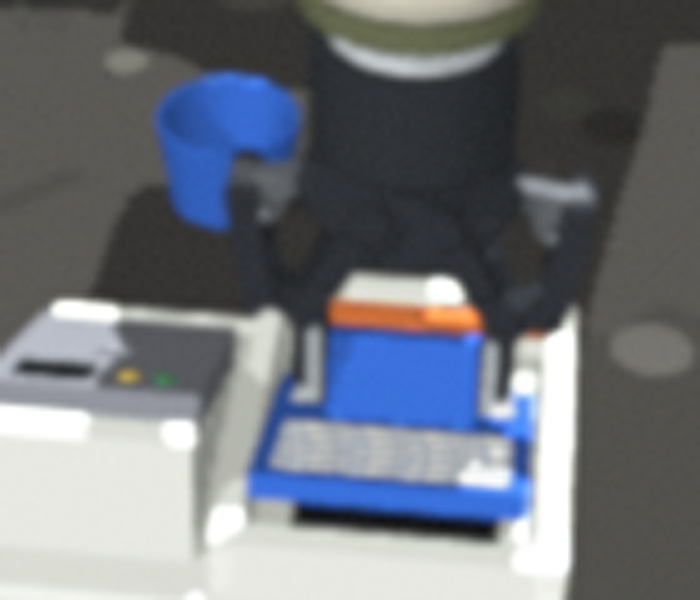

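```bash

cat > fy.py <<'E'
from h import *
S=snap("scene")
np.set_printoptions(precision=1,suppress=True)
c=lambda p:(230+(p[0]+.5)/5-.5,170+(p[1]+.5)/5-.5)
for p in[(252,495),(525,515)]:
    o,w=ray(S,*c(p)); print(o+w*((678-o[0])/w[0]))
E
python3 fy.py
python3 -m crank '{"slide":[[0,0,0.002],[0,0,0.002],[0,0,0]],"twist":[0,0,0]}'
```

```text
[678.   23.5  98.7]
[678.  123.5 102.8]
time: 11.05
tool_pos: [604.0, 70.8, 81.1]
tcp_rot: [180.0, 0.2, -178.7]
ft_force: [2.4, -0.3, 5.7]
finger_gap: 59.5
```

Force rose to about 8 N at the height expected for the tongue on the floor. I'll ease up a little and slide it under the lip.

```bash

python3 -m crank '{"slide":[[0,0,-0.002],[0.005,0,0],[0.005,0,0],[0.005,0,0],[0,0,0]],"twist":[0,0,0,0,0]}'
python3 go.py
python3 -m crank '{"slide":[[0.003,0,0],[0.003,0,0],[0,0,0]],"twist":[0,0,0]}'
python3 - <<'E'
from h import *
S=snap("scene")
crop(S,230,170,140,120,5,"pics/sF8.png")
E
python3 go.py
```

```text
time: 11.55
tool_pos: [586.0, 70.4, 81.0]
tcp_rot: [-180.0, -0.1, -178.7]
ft_force: [-1.0, 0.4, -1.2]
finger_gap: 59.4
t 11.55 pos [586.   70.4  81. ] rot [-1.800e+02 -7.000e-02 -1.787e+02] gap 59.4 F [-1.   0.4 -1.2] j6 -89.0
time: 11.85
tool_pos: [581.5, 70.3, 81.6]
tcp_rot: [180.0, 0.1, -178.7]
ft_force: [3.3, 1.2, -2.2]
finger_gap: 59.2
t 11.9 pos [581.5  70.3  81.5] rot [ 1.8000e+02  6.0000e-02 -1.7869e+02] gap 59.7 F [ 3.4  0.3 -1.2] j6 -89.0
```

View pics/sF8.png

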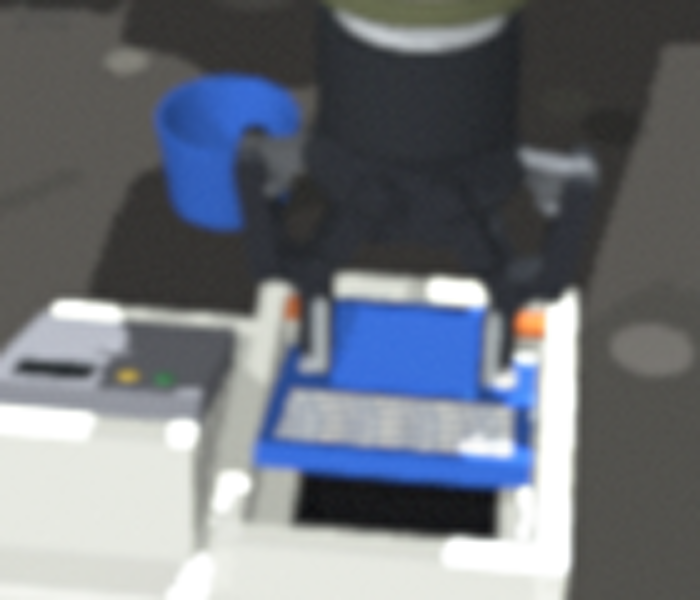

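```bash

python3 -m crank '{"slide":[[-0.003,0,0.003],[-0.003,0,0.005],[-0.003,0,0.005],[0,0,0]],"twist":[0,0,0,0]}'
python3 -m crank '{"slide":[[-0.002,0,0.004],[-0.001,0,0.004],[0,0,0]],"twist":[0,0,0]}'
python3 - <<'E'
from h import *
S=snap("scene")
crop(S,230,170,140,120,5,"pics/sF9.png")
E
python3 go.py
```

```text
time: 12.3
tool_pos: [591.7, 70.5, 68.7]
tcp_rot: [180.0, 0.1, -178.7]
ft_force: [4.2, 0.6, 4.1]
finger_gap: 59.7
time: 12.6
tool_pos: [595.1, 70.5, 61.1]
tcp_rot: [180.0, 0.2, -178.7]
ft_force: [4.2, 0.2, 4.1]
finger_gap: 59.7
t 12.65 pos [594.9  70.5  61.2] rot [ 180.      0.18 -178.71] gap 59.6 F [ 5.4 -0.8  4.6] j6 -89.0
```

View pics/sF9.png

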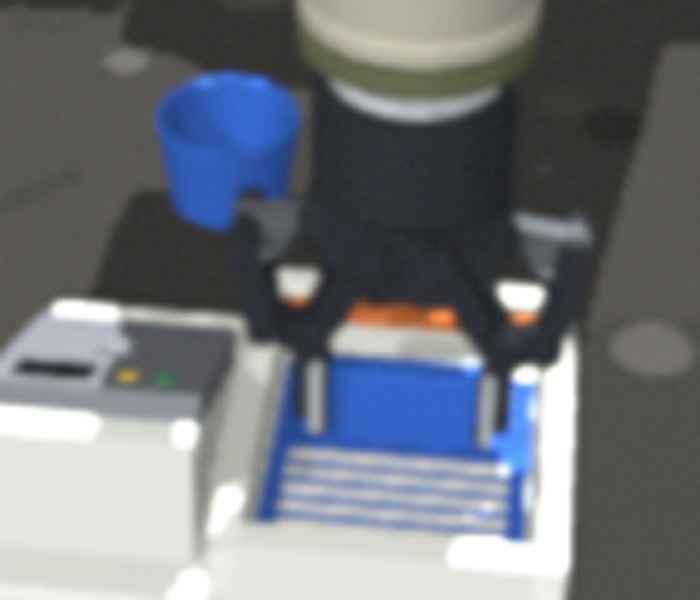

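The filter has swung into the bay and is almost flat, with its far edge now below the rim. I'll press down the last few mm.

```bash

python3 -m crank '{"slide":[[-0.001,0,0.003],[0,0,0.003],[0,0,0.002],[0,0,0]],"twist":[0,0,0,0]}'
python3 -m crank '{"slide":[[0,0,0.002],[0,0,0.002],[0,0,0]],"twist":[0,0,0]}'
python3 go.py
```

```text
time: 13.05
tool_pos: [596.3, 70.5, 58.1]
tcp_rot: [-180.0, 0.2, -178.7]
ft_force: [-17.7, -1.5, 43.2]
finger_gap: 59.6
time: 13.35
tool_pos: [598.2, 70.6, 55.4]
tcp_rot: [-180.0, 0.5, -178.7]
ft_force: [-14.2, -1.2, 45.0]
finger_gap: 59.9
t 13.35 pos [598.2  70.6  55.4] rot [-179.98    0.46 -178.69] gap 59.9 F [-14.2  -1.2  45. ] j6 -89.0
```

```bash

python3 -m crank '{"slide":[[0,0,-0.003],[0,0,0],[0,0,0],[0,0,0],[0,0,0]],"twist":[0,0,0,0,0]}' 0.18
python3 -m crank '{"slide":[[0,0,-0.02],[0,0,-0.04],[0,0,-0.05],[0,0,-0.05],[0.05,0,0],[0.05,0,0],[0,0,0]],"twist":[0,0,0,0,0,0,0]}'
python3 - <<'E'
from h import *
S=snap("scene")
crop(S,230,190,140,120,5,"pics/sG.png")
T=snap("top")
crop(T,180,120,150,110,5,"pics/tG.png")
E
python3 go.py
```

```text
time: 13.85
tool_pos: [593.4, 70.5, 50.2]
tcp_rot: [-180.0, -0.1, -178.7]
ft_force: [-0.2, 0.4, -0.3]
finger_gap: 70.0
time: 14.55
tool_pos: [487.1, 68.4, 208.3]
tcp_rot: [180.0, -0.4, -178.7]
ft_force: [-0.0, 0.8, -1.3]
finger_gap: 70.2
t 14.65 pos [492.9  68.3 210.9] rot [-1.8000e+02 -1.0000e-02 -1.7869e+02] gap 70.1 F [-0.1 -0.2  0.9] j6 -89.0
```

View pics/sG.png

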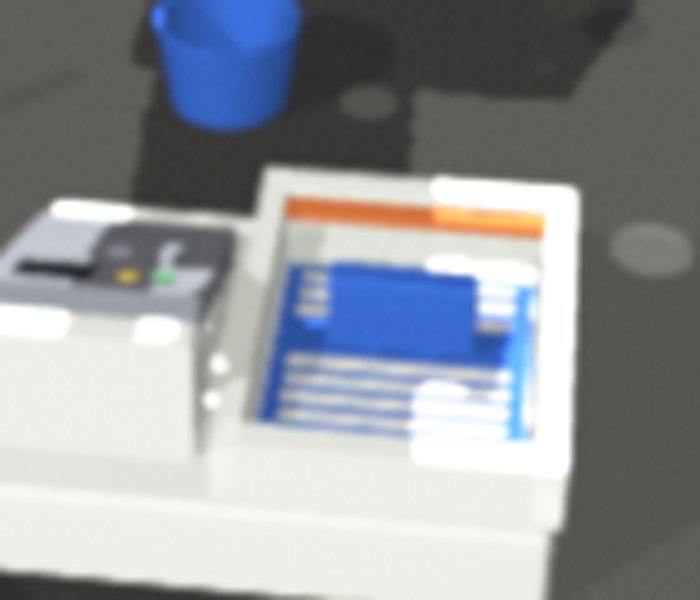

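View pics/tG.png

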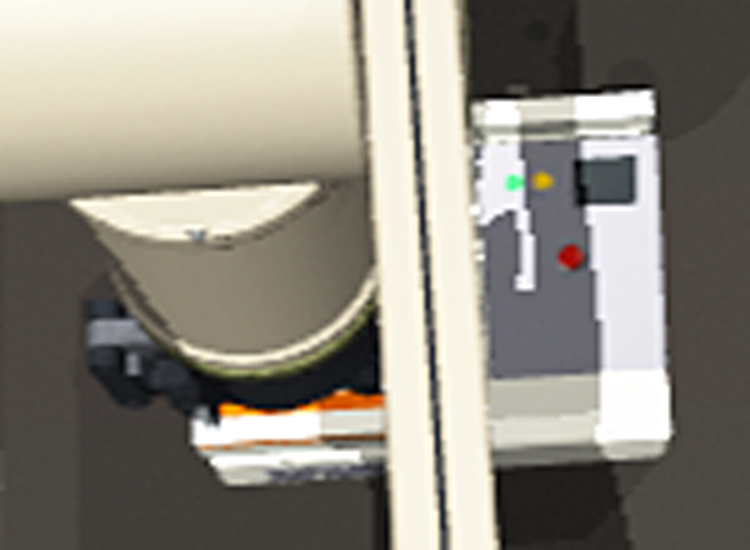

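The filter looks seated: the plate is below the rim all round and the fin sits mid-bay at scene crop (400,300). I'll check it from the top once the arm is clear. Now I'll measure the stick and button.

```bash

cat > m2.py <<'E'
from h import *
T=snap("top");S=snap("scene")
np.set_printoptions(precision=1,suppress=True)
def c(p,x0,y0,k): return (x0+(p[0]+.5)/k-.5, y0+(p[1]+.5)/k-.5)
tA=lambda p:c(p,130,130,4); tB=lambda p:c(p,355,175,9); sA=lambda p:c(p,215,215,5); sB=lambda p:c(p,135,165,6)
print("stick at mouth T",plane(T,*tB((330,278)),86)," S",plane(S,*sB((152,255)),86))
print("stick mid T z126 from line:"); 
for z in(125,): print(plane(T,*tB((385,216)),z),plane(S,*sB((139,161)),z))
print("hole corners T z86",[plane(T,*tB(p),86) for p in[(300,240),(330,295),(388,268)]])
im=T["img"].astype(int); m=(im[:,:,0]>130)&(im[:,:,1]<90)&(im[:,:,2]<90); m[:, :270]=0;m[:,310:]=0;m[:150]=0;m[200:]=0
ys,xs=np.nonzero(m);print("red",len(xs),xs.mean(),ys.mean())
u,v=xs.mean(),ys.mean()
print("panel far T z110",plane(T,*tA((583,70)),110),plane(T,*tA((722,70)),110)," near z62.7",plane(T,*tA((592,262)),62.7),plane(T,*tA((728,255)),62.7))
print("S far z110",plane(S,*sA((270,190)),110),plane(S,*sA((60,170)),110))
print("S near z62.7",plane(S,*sA((130,88)),62.7),plane(S,*sA((305,100)),62.7))
E
python3 m2.py
```

```text
stick at mouth T [ 498.7 -271.4   86. ]  S [ 506.1 -276.8   86. ]
stick mid T z126 from line:
[ 505.  -274.6  125. ] [ 501.7 -277.1  125. ]
hole corners T z86 [array([ 509.2, -264.6,   86. ]), array([ 494.2, -270.9,   86. ]), array([ 500.8, -286.8,   86. ])]
red 16 293.625 170.875
panel far T z110 [645.3  -4.8 110. ] [642.1 -86.9 110. ]  near z62.7 [540.6  -6.   62.7] [541.7 -88.6  62.7]
S far z110 [649.9  -2.7 110. ] [650.4 -83.8 110. ]
S near z62.7 [539.  -85.4  62.7] [535.9  -9.4  62.7]
```

```bash

cat > m3.py <<'E'
from h import *
T=snap("top")
a=np.radians(25); yw=np.radians(1.3)
n=np.array([-np.sin(a)*np.cos(yw),-np.sin(a)*np.sin(yw),np.cos(a)])
P0=np.array([643.4,-46,110.])-9*n
o,w=ray(T,293.625,170.875)
F=o+w*(((P0-o)@n)/(w@n)); print("face",F,"mouth",F+9*n,"unbiased",F+9*n-[1.8,0,0])
E
python3 m3.py; python3 go.py 504 -275 211
```

```text
face [595.62705338 -46.8616085   77.78932653] mouth [591.82446802 -46.94790123  85.94609662] unbiased [590.02446802 -46.94790123  85.94609662]
t 14.8 pos [495.4  68.3 211.8] rot [-1.800e+02  7.000e-02 -1.787e+02] gap 70.3 F [ 0.4 -0.1  0.5] j6 -89.0
slide mm [  -0.8 -343.4    0.8]
```

The button mouth comes out at about (590, -47, 86), which matches the middle of the panel as given (x 590, z 86). Moving to the stick.

```bash

python3 -m crank '{"slide":[[0,-0.049,0],[0,-0.049,0],[0,-0.049,0],[0,-0.049,0],[0,-0.049,0],[0,-0.049,0],[-0.001,-0.049,0],[0,0,0]],"twist":[0,0,0,0,0,0,0,0]}'
python3 - <<'E'
from h import *
T=snap("top")
crop(T,190,120,150,110,5,"pics/tH.png")
S=snap("scene")
crop(S,90,90,140,150,4,"pics/sH.png")
E
python3 go.py 504 -275 111
```

```text
time: 15.6
tool_pos: [503.0, -281.1, 210.6]
tcp_rot: [-179.9, -0.0, -179.0]
ft_force: [-0.2, 0.5, -0.2]
finger_gap: 69.9
t 15.7 pos [ 503.3 -276.4  210.6] rot [ 1.7996e+02 -4.0000e-02 -1.7885e+02] gap 70.3 F [-0.4  0.3  0.4] j6 -125.0
slide mm [-0.8  1.3 99.6]
```

View pics/tH.png

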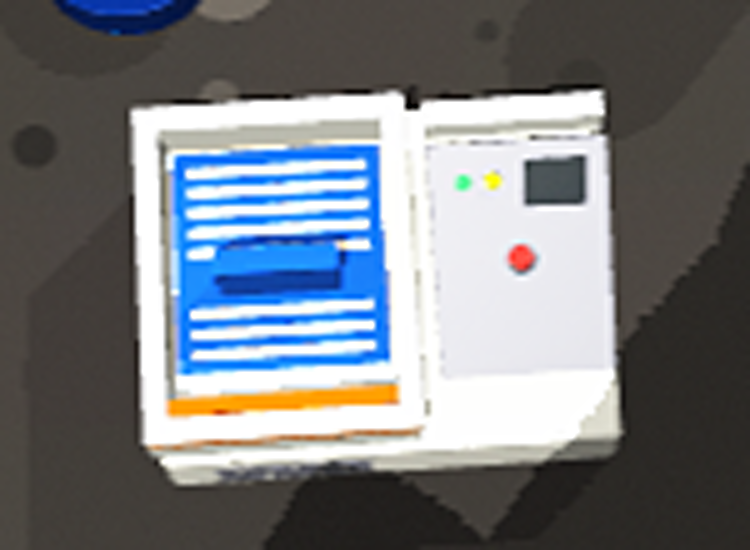

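View pics/sH.png

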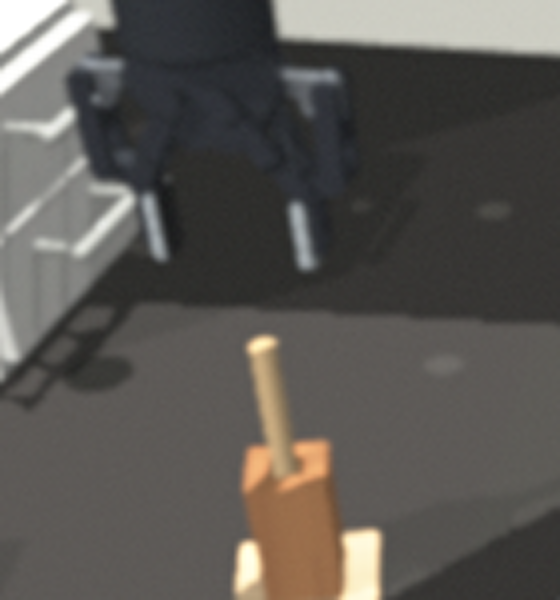

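```bash
python3 - <<'E'
from h import *
T=snap("top")
c=lambda p:(190+(p[0]+.5)/5-.5,120+(p[1]+.5)/5-.5)
np.set_printoptions(precision=1,suppress=True)
for p in[(172,153),(378,145),(180,372),(388,362)]: print(plane(T,*c(p),56))
print("fintop",[plane(T,*c(p),92) for p in[(218,243),(345,237),(342,268),(215,275)]])
E
```

```text
[664.3 123.8  56. ]
[664.5  20.4  56. ]
[550.2 120.9  56. ]
[551.3  19.1  56. ]
fintop [array([603.1,  97.5,  92. ]), array([603.7,  37. ,  92. ]), array([588.3,  38.8,  92. ]), array([587.1,  99.2,  92. ])]
```

The filter measures flat: the edge-to-white-boundary length is 113.7 mm against 114 expected, and the fin top fits z = 92. Its centre is (595.4, 71.2) against the bay at about (596, 71.3) in the same view, so it is seated. Next is the stick: it lies between the fingers at scene crop (262,345), slightly left leaning.

```bash

python3 -m crank '{"slide":[[-0.001,0.001,0.03],[0,0,0.03],[0,0,0.03],[0,0,0.0095],[0,0,0],[0,0,0]],"twist":[0,0,0,0,0,0]}'
python3 - <<'E'
from h import *
S=snap("scene")
crop(S,110,130,110,120,5,"pics/sI.png")
E
python3 go.py
```

```text
time: 16.35
tool_pos: [504.9, -273.5, 113.4]
tcp_rot: [-179.9, 0.1, -178.6]
ft_force: [1.2, 0.0, 0.1]
finger_gap: 69.9
t 16.4 pos [ 505.2 -273.9  113.9] rot [-1.7991e+02  1.4000e-01 -1.7866e+02] gap 70.1 F [-0.3 -0.4  0.7] j6 -125.0
```

View pics/sI.png

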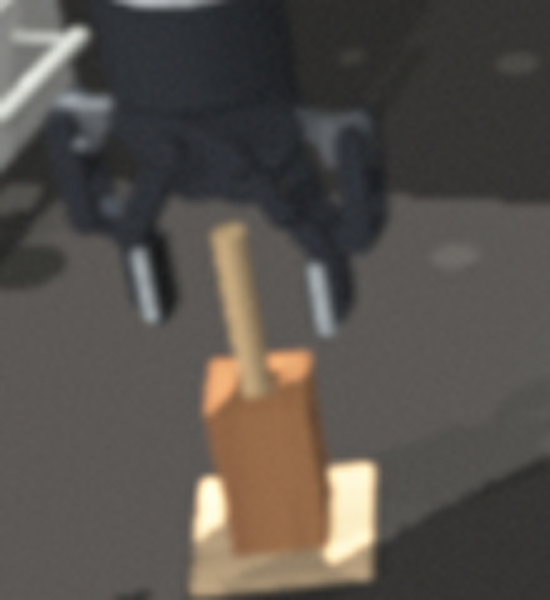

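The stick is centred between the fingers, so I'll close on it.

```bash

python3 -m crank '{"slide":[[0,0,0],[0,0,0],[0,0,0],[0,0,0],[0,0,0],[0,0,0],[0,0,0],[0,0,0]],"twist":[0,0,0,0,0,0,0,0]}' 1 40
python3 -m crank '{"slide":[[0,0,0],[0,0,0],[0,0,0],[0,0,0]],"twist":[0,0,0,0]}'
python3 go.py
```

```text
time: 17.2
tool_pos: [504.2, -273.9, 112.3]
tcp_rot: [-180.0, 0.0, -178.7]
ft_force: [0.5, -0.9, 4.6]
finger_gap: 12.7
time: 17.6
tool_pos: [504.2, -273.9, 112.3]
tcp_rot: [-180.0, 0.0, -178.7]
ft_force: [-0.6, -2.1, 4.9]
finger_gap: 12.7
t 17.6 pos [ 504.2 -273.9  112.3] rot [-1.7996e+02  4.0000e-02 -1.7870e+02] gap 12.7 F [-0.6 -2.1  4.9] j6 -125.0
```

```bash

python3 -m crank '{"slide":[[0,0,-0.02],[0,0,-0.03],[0,0,-0.015],[0,0,0]],"twist":[0,0,0,0]}'
python3 - <<'E'
from h import *
S=snap("scene")
crop(S,110,100,110,120,5,"pics/sJ.png")
E
python3 go.py
```

```text
time: 18.0
tool_pos: [505.2, -274.2, 179.2]
tcp_rot: [-179.9, 0.2, -178.7]
ft_force: [0.6, -0.6, 0.6]
finger_gap: 12.6
t 18.05 pos [ 504.4 -273.7  177.3] rot [-1.7996e+02  8.0000e-02 -1.7869e+02] gap 13.0 F [ 0.7 -0.5 -0.5] j6 -125.0
```

View pics/sJ.png

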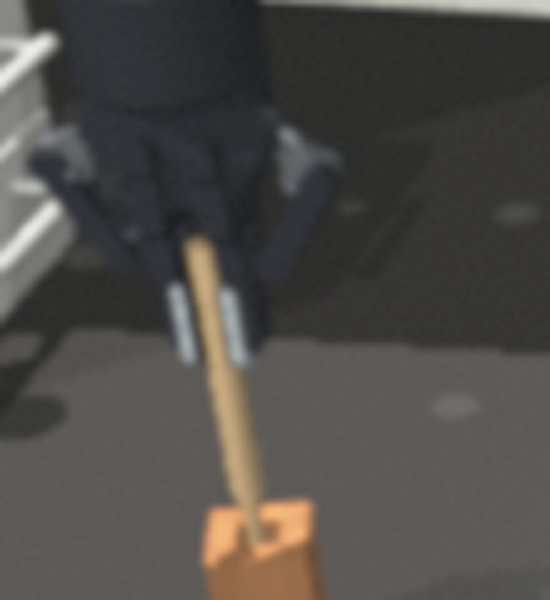

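The stick is held between the pads, lifted, with its thin tip still in the well mouth at crop (260,535). I'll lean it by pulling towards the robot.

```bash

python3 -m crank '{"slide":[[0.01,0,0.001],[0.01,0,0.001],[0.01,0,0.002],[0.01,0,0.002],[0.01,0,0.003],[0.005,0,0.001],[0,0,0]],"twist":[0,0,0,0,0,0,0]}'
python3 - <<'E'
from h import *
S=snap("scene");T=snap("top")
crop(S,110,80,110,120,5,"pics/sK.png")
crop(T,340,150,120,110,5,"pics/tK.png")
E
python3 go.py
```

```text
time: 18.75
tool_pos: [447.7, -274.6, 166.2]
tcp_rot: [180.0, -0.1, -178.7]
ft_force: [3.1, 2.2, 0.5]
finger_gap: 13.2
t 18.85 pos [ 448.2 -274.7  166.5] rot [ 1.7996e+02 -7.0000e-02 -1.7872e+02] gap 13.2 F [ 1.8  1.3 -0.4] j6 -128.0
```

View pics/sK.png

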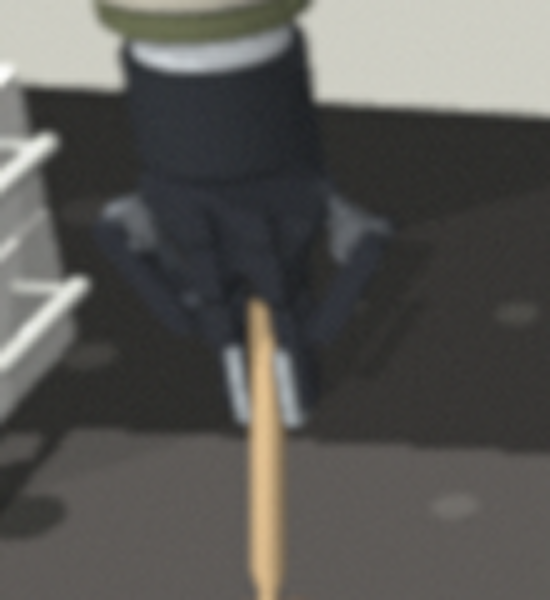

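View pics/tK.png

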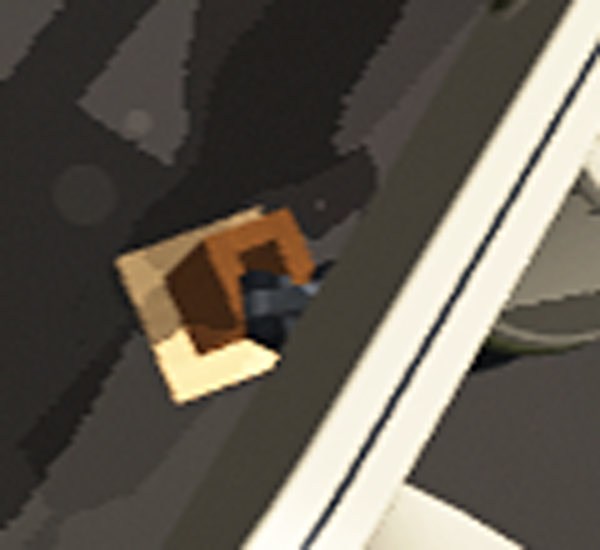

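```bash

python3 -m crank '{"slide":[[0.002,0,-0.01],[0,0,-0.02],[0,0,-0.03],[0,0,0],[0,0,0]],"twist":[0,0,0,0,0]}'
python3 - <<'E'
from h import *
S=snap("scene");T=snap("top")
crop(S,110,50,110,120,5,"pics/sL.png")
crop(T,340,130,120,110,5,"pics/tL.png")
E
python3 go.py
```

```text
time: 19.35
tool_pos: [447.1, -275.6, 228.1]
tcp_rot: [-179.9, 0.1, -178.7]
ft_force: [-0.3, -0.0, 0.2]
finger_gap: 12.8
t 19.45 pos [ 446.3 -274.8  226.1] rot [ 1.7997e+02 -9.0000e-02 -1.7871e+02] gap 12.9 F [ 0.1 -0.1 -0.6] j6 -128.0
```

View pics/sL.png

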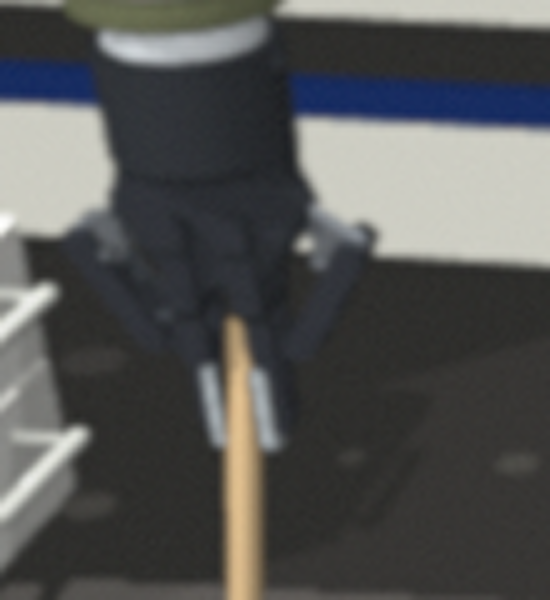

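View pics/tL.png

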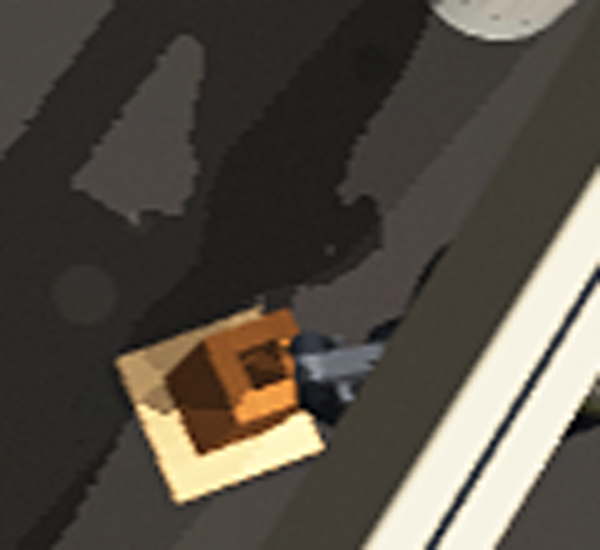

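```bash

python3 - <<'E'
from h import *
S=snap("scene")
crop(S,120,110,80,100,6,"pics/sM.png")
E
```

```text
(no output)
```

View pics/sM.png

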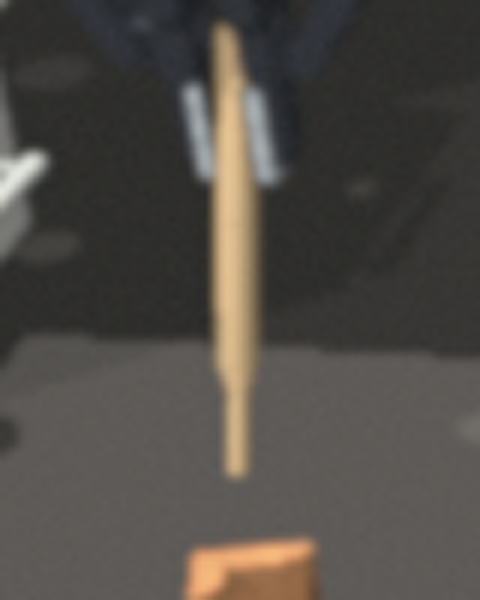

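```bash

cat > tilt.py <<'E'
from h import *
from scipy.optimize import least_squares
S=snap("scene"); s=status.sense()
c=lambda p:np.array((120+(p[0]+.5)/6-.5,110+(p[1]+.5)/6-.5))
tip=c((236,475)); top=c((226,32)); sh=c((235,380))
P=s["tool_pos"]; print(P,tip,top)
yw=np.radians(1.3)
def pts(q):
    gx,gy,gz,th=q; G=P+[gx,gy,19+gz]; d=np.array([np.sin(th)*np.cos(yw),np.sin(th)*np.sin(yw),-np.cos(th)])
    return G+125*d,G-35*d,G+91*d
for L in(0,):
  def f(q):
    a,b,m=pts(q); return np.r_[proj(S,a)-tip,proj(S,b)-top,proj(S,m)-sh,q[0]*.1,q[1]*.1]
  r_=least_squares(f,[0,0,0,.4]); print(r_.x[:3],np.degrees(r_.x[3]),r_.fun.round(2)); print("tip",pts(r_.x)[0],"rel tool",pts(r_.x)[0]-P)
E
python3 tilt.py
```

```text
[ 446.22777583 -274.554304    225.55100677] [158.91666667 188.75      ] [157.25       114.91666667]
[ 1.77869582 -3.72647581 -0.73270828] 21.096156066806284 [ 0.07 -0.29  0.11 -0.09 -0.1   0.37  0.18 -0.37]
tip [ 492.9866682  -277.26003636  127.19608792] rel tool [ 46.75889237  -2.70573236 -98.35491886]
```

The stick is held tilted about 21° (25° is ideal), with the tip at tool +(47, -2, -98) mm. Next I'll locate the hole in the scene camera, since the arm will hide the top view.

```bash

python3 - <<'E'
from h import *
S=snap("scene");T=snap("top")
crop(S,225,225,60,40,12,"pics/sP.png")
for nm,X in(("avg",(590,-46.9,86)),("T",(591.8,-46.9,86)),("S",(588.2,-46.9,86))):
    p=proj(S,X); print(nm,(p-[225,225]+.5)*12-.5)
crop(T,375,170,60,60,9,"pics/tP.png")
E
```

```text
avg [338.28014324 189.55101489]
T [336.0619684 196.2385434]
S [340.49147749 182.88410992]
```

View pics/sP.png

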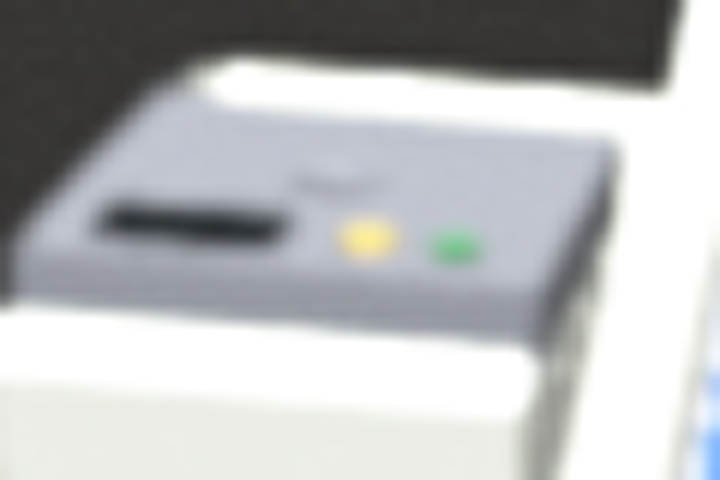

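View pics/tP.png

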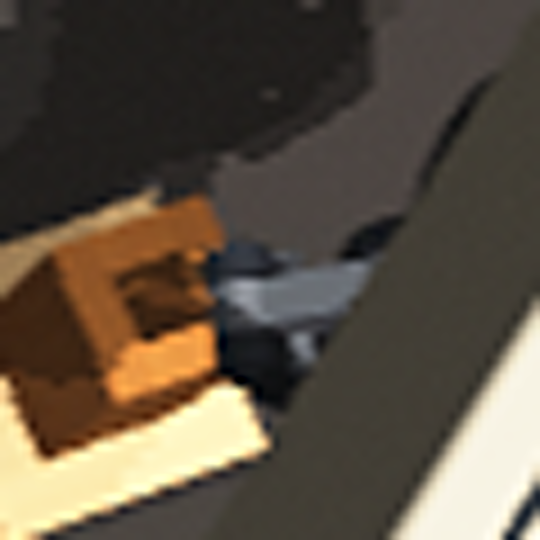

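```bash
python3 go.py 537 -47.7 226
python3 -m crank '{"slide":[[-0.016,0.038,0],[-0.016,0.038,0],[-0.016,0.038,0],[-0.016,0.038,0],[-0.016,0.038,0],[-0.016,0.038,0],[0,0,0],[0,0,0]],"twist":[0,0,0,0,0,0,0,0]}'
python3 go.py 537 -47.7 205
```

```text
t 19.65 pos [ 446.4 -274.6  225.8] rot [ 1.7994e+02 -9.0000e-02 -1.7870e+02] gap 13.0 F [-0.   1.2 -0. ] j6 -128.0
slide mm [-9.570e+01  2.248e+02 -1.000e-01]
time: 20.45
tool_pos: [537.5, -43.9, 226.1]
tcp_rot: [-180.0, -0.1, -178.6]
ft_force: [-0.6, -0.6, -0.3]
finger_gap: 12.7
t 20.45 pos [537.5 -43.9 226.1] rot [-1.7999e+02 -8.0000e-02 -1.7856e+02] gap 12.7 F [-0.6 -0.6 -0.3] j6 -102.0
slide mm [ 0.6 -3.8 21.1]
```

```bash

python3 -m crank '{"slide":[[0.0006,-0.003,0.01],[0,0,0.01],[0,0,0],[0,0,0]],"twist":[0,0,0,0]}'
python3 - <<'E'
from h import *
S=snap("scene")
crop(S,215,175,80,90,7,"pics/sQ.png")
E
python3 go.py 537 -47.7 198
```

```text
time: 20.85
tool_pos: [536.5, -48.5, 205.9]
tcp_rot: [180.0, -0.1, -178.8]
ft_force: [0.2, 0.3, 0.2]
finger_gap: 12.8
t 20.9 pos [536.9 -48.4 206.6] rot [ 1.7999e+02 -3.0000e-02 -1.7877e+02] gap 12.7 F [ 0.5 -0.2  0.5] j6 -102.0
slide mm [-0.1  0.7  8.6]
```

View pics/sQ.png

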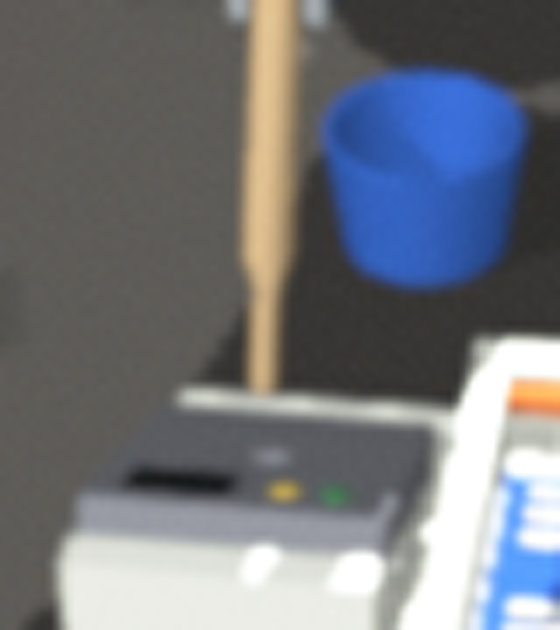

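```bash

python3 - <<'E'
from h import *
S=snap("scene");P=status.sense()["tool_pos"]
print(P)
k=lambda X:(proj(S,X)-[215,175]+.5)*7-.5
print("mouth",k((590,-46.9,86)),k((588.2,-46.9,86)))
print("tip pred",k(P+[46.8,0.7,-98.4]),k(P+[46.8,-1.7,-98.4]), k(P+[46.8,1.7,-98.4]),"per z-3",k(P+[46.8,.7,-101.4]),"x+3",k(P+[49.8,.7,-98.4]))
E
```

```text
[537.17149286 -48.29098071 206.95898263]
mouth [267.12175022 460.36309202] [268.4116952  456.47406412]
tip pred [265.82422678 385.95856616] [257.64304736 385.19100341] [269.23466814 386.27853564] per z-3 [266.26533447 394.19525046] x+3 [263.64355209 392.32920687]
```

```bash

python3 -m crank '{"slide":[[0,0.0019,0.005],[0,0,0.004],[-0.0021,0,0.0045],[-0.0021,0,0.0045],[0,0,0],[0,0,0]],"twist":[0,0,0,0,0,0]}'
python3 - <<'E'
from h import *
S=snap("scene")
crop(S,225,190,60,70,8,"pics/sR.png")
E
python3 go.py 542.5 -46.4 187
```

```text
time: 21.55
tool_pos: [541.3, -45.7, 188.6]
tcp_rot: [180.0, -0.0, -178.7]
ft_force: [-0.4, 0.1, 0.3]
finger_gap: 12.7
t 21.6 pos [541.4 -45.7 188.8] rot [ 180.     -0.   -178.69] gap 13.2 F [ 0.2 -0.   0.2] j6 -102.0
slide mm [-1.1 -0.7  1.8]
```

View pics/sR.png

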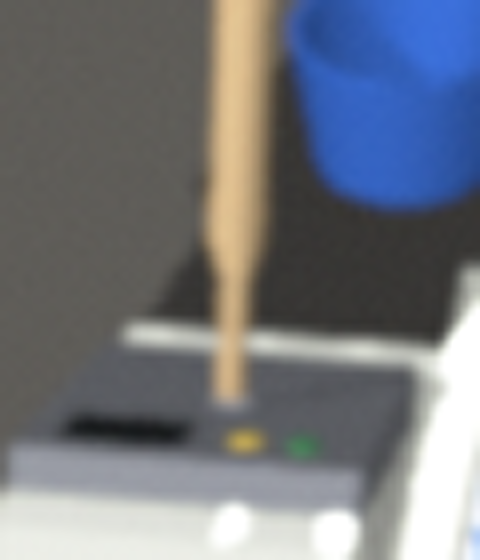

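The tip at crop (228,402) sits right at the hole position expected there, (228.5,402). I'll go in along the hole axis in small steps and watch the force.

```bash

python3 -m crank '{"slide":[[-0.0008,0,0.0018],[-0.0008,0,0.0018],[-0.0008,0,0.0018],[0,0,0]],"twist":[0,0,0,0]}'
python3 -m crank '{"slide":[[-0.0004,0,0.0009],[-0.0004,0,0.0009],[0,0,0]],"twist":[0,0,0]}'
python3 go.py
```

```text
time: 22.0
tool_pos: [543.9, -45.9, 185.1]
tcp_rot: [-180.0, 0.0, -178.7]
ft_force: [-6.3, 0.5, 11.3]
finger_gap: 12.9
time: 22.3
tool_pos: [544.8, -46.0, 185.1]
tcp_rot: [-180.0, 0.1, -178.7]
ft_force: [-13.5, -0.1, 23.2]
finger_gap: 12.9
t 22.3 pos [544.8 -46.  185.1] rot [-1.7995e+02  8.0000e-02 -1.7870e+02] gap 12.9 F [-13.5  -0.1  23.2] j6 -101.0
```

13 N and then 27 N after about 4 mm of travel is stiff, so this is the panel face and not the button. The tip missed the hole. Backing off to look.

```bash

python3 -m crank '{"slide":[[0.0008,0,-0.0018],[0.0008,0,-0.0018],[0.0004,0,-0.0009],[0,0,0]],"twist":[0,0,0,0]}'
python3 - <<'E'
from h import *
S=snap("scene");T=snap("top")
crop(S,235,200,40,50,12,"pics/sS.png")
crop(T,200,130,150,100,5,"pics/tS.png")
E
python3 go.py
```

```text
time: 22.7
tool_pos: [542.5, -45.8, 185.9]
tcp_rot: [180.0, -0.0, -178.7]
ft_force: [-1.0, -0.4, -1.2]
finger_gap: 13.2
t 22.8 pos [542.4 -45.7 185.7] rot [ 1.7999e+02 -2.0000e-02 -1.7870e+02] gap 13.1 F [-0.4  0.   0.4] j6 -102.0
```

View pics/sS.png

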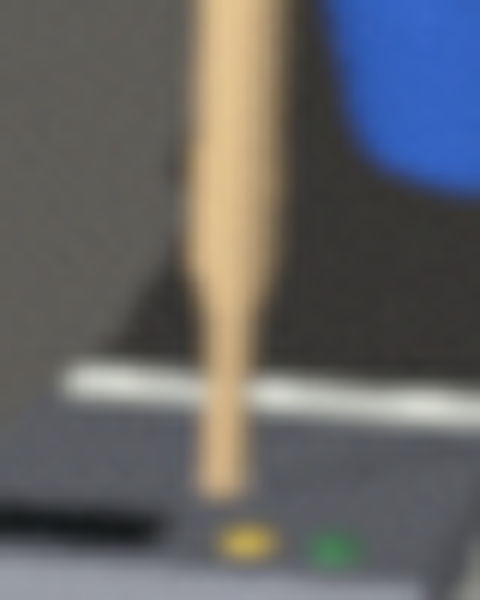

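View pics/tS.png

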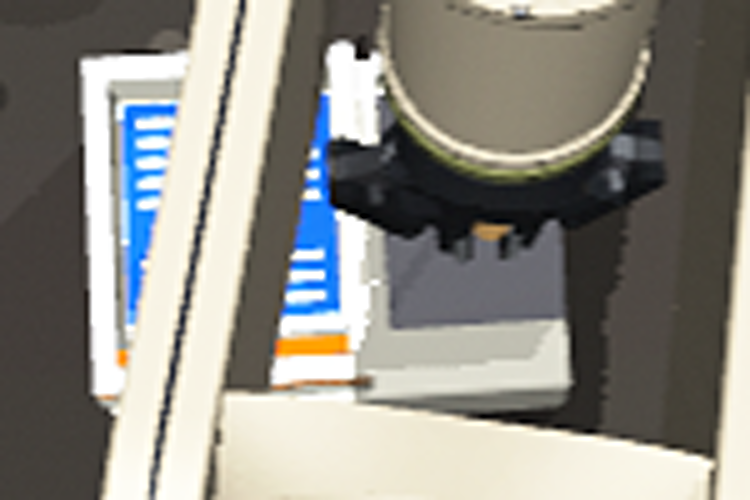

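```bash

python3 - <<'E'
from h import *
S=snap("scene");P=status.sense()["tool_pos"]
k=lambda X:(proj(S,X)-[235,200]+.5)*12-.5
print(P)
for th in(15,18,21,24,27,30):
    t=np.radians(th); d=np.array([np.sin(t),np.sin(t)*.0227,-np.cos(t)]); G=P+[1.8,-1,18.3]
    e=np.array([np.cos(t),0,np.sin(t)])*3.5
    tp=G+125*d; print(th,tp.round(1),"tip",k(tp).round(0),"near",k(tp+e).round(0),"shoulder30",k(tp-30*d).round(0),"40",k(tp-40*d).round(0), "panelz",110-(641.5-tp[0])*np.tan(np.radians(25)))
m=np.array([588.2,-46.9,86]);print("mouth",k(m),k(m+[1.8,0,0]))
E
```

```text
[542.4207218  -45.71559472 185.70815772]
15 [576.6 -46.   83.3] tip [241. 453.] near [236. 461.] shoulder30 [242. 291.] 40 [243. 236.] panelz 79.72409044847052
18 [582.8 -45.8  85.1] tip [233. 468.] near [229. 475.] shoulder30 [237. 301.] 40 [238. 245.] panelz 82.65005146964656
21 [589.  -45.7  87.3] tip [226. 481.] near [222. 487.] shoulder30 [231. 310.] 40 [233. 253.] panelz 85.52664251129656
24 [595.1 -45.6  89.8] tip [219. 492.] near [215. 497.] shoulder30 [226. 318.] 40 [228. 260.] panelz 88.34597903732455
27 [601.  -45.4  92.6] tip [212. 501.] near [207. 505.] shoulder30 [220. 324.] 40 [223. 265.] panelz 91.10033344228253
30 [606.7 -45.3  95.8] tip [204. 508.] near [200. 511.] shoulder30 [214. 329.] 40 [218. 269.] panelz 93.78215623219923
mouth [220.49147749 482.88410992] [218.28014324 489.55101489]
```

```bash

python3 -m crank '{"slide":[[0.002,-0.0005,-0.001],[0.0025,0,0.0021],[0,0,0.0],[0,0,0]],"twist":[0,0,0,0]}'
python3 -m crank '{"slide":[[-0.0004,0,0.0009],[-0.0004,0,0.0009],[-0.0004,0,0.0009],[0,0,0]],"twist":[0,0,0,0]}'
python3 go.py
```

```text
time: 23.25
tool_pos: [537.9, -46.3, 184.8]
tcp_rot: [180.0, -0.0, -178.7]
ft_force: [0.1, -0.4, -0.1]
finger_gap: 13.1
time: 23.65
tool_pos: [539.3, -46.4, 182.4]
tcp_rot: [-180.0, 0.0, -178.7]
ft_force: [-1.0, -1.3, 1.5]
finger_gap: 12.7
t 23.65 pos [539.3 -46.4 182.4] rot [-179.99    0.   -178.7 ] gap 12.7 F [-1.  -1.3  1.5] j6 -102.0
```

```bash

python3 -m crank '{"slide":[[-0.0004,0,0.0009],[0,0,0]],"twist":[0,0]}'
python3 -m crank '{"slide":[[-0.0002,0,0.0005],[0,0,0]],"twist":[0,0]}'
python3 - <<'E'
from h import *
S=snap("scene")
crop(S,235,200,40,50,12,"pics/sT.png")
E
python3 go.py
```

```text
time: 23.85
tool_pos: [539.4, -46.4, 180.9]
tcp_rot: [-180.0, -0.0, -178.7]
ft_force: [0.2, -1.1, -0.7]
finger_gap: 13.1
time: 24.05
tool_pos: [539.7, -46.3, 180.6]
tcp_rot: [180.0, -0.0, -178.7]
ft_force: [-0.1, 0.0, -0.6]
finger_gap: 12.8
t 24.1 pos [539.7 -46.3 180.6] rot [ 1.800e+02 -2.000e-02 -1.787e+02] gap 12.8 F [-0.5 -0.3 -1.1] j6 -102.0
```

View pics/sT.png

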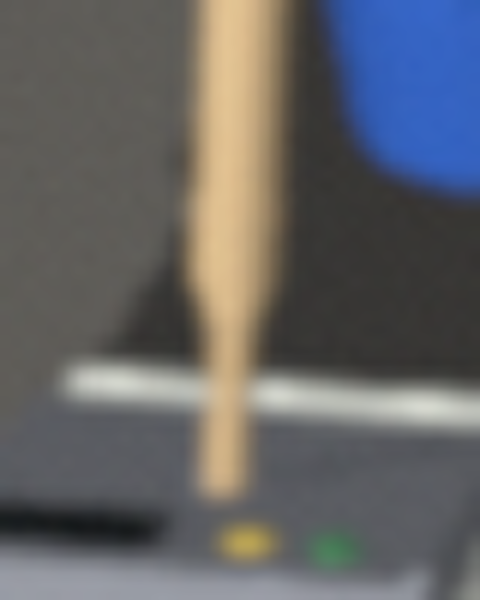

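The force is near zero although the tool is already 2 mm below the panel contact height. The tip end stays at row 497, which suggests it is entering the hole. I'll continue gently.

```bash

python3 -m crank '{"slide":[[-0.0004,0,0.0009],[-0.0004,0,0.0009],[0,0,0]],"twist":[0,0,0]}'
python3 -m crank '{"slide":[[-0.0004,0,0.0009],[-0.0004,0,0.0009],[0,0,0]],"twist":[0,0,0]}'
python3 go.py
```

```text
time: 24.4
tool_pos: [540.5, -46.3, 178.8]
tcp_rot: [-180.0, -0.0, -178.7]
ft_force: [-1.1, -0.5, -0.7]
finger_gap: 13.3
time: 24.7
tool_pos: [541.4, -46.3, 177.1]
tcp_rot: [-180.0, -0.0, -178.7]
ft_force: [-1.1, -0.6, -1.3]
finger_gap: 12.7
t 24.7 pos [541.4 -46.3 177.1] rot [-1.800e+02 -2.000e-02 -1.787e+02] gap 12.7 F [-1.1 -0.6 -1.3] j6 -102.0
```

```bash

python3 -m crank '{"slide":[[-0.0004,0,0.0009],[-0.0004,0,0.0009],[0,0,0]],"twist":[0,0,0]}'
python3 -m crank '{"slide":[[-0.0004,0,0.0009],[0,0,0]],"twist":[0,0]}'
python3 -m crank '{"slide":[[-0.0004,0,0.0009],[0,0,0]],"twist":[0,0]}'
python3 go.py
```

```text
time: 25.0
tool_pos: [542.2, -46.3, 175.3]
tcp_rot: [180.0, -0.0, -178.7]
ft_force: [-1.7, -1.0, -0.6]
finger_gap: 12.7
time: 25.2
tool_pos: [542.6, -46.3, 174.6]
tcp_rot: [-180.0, -0.0, -178.7]
ft_force: [-2.3, -1.6, 0.3]
finger_gap: 13.0
time: 25.4
tool_pos: [543.1, -46.3, 173.8]
tcp_rot: [-180.0, 0.0, -178.7]
ft_force: [-3.5, -1.8, 2.8]
finger_gap: 13.0
t 25.4 pos [543.1 -46.3 173.8] rot [-180.     0.  -178.7] gap 13.0 F [-3.5 -1.8  2.8] j6 -102.0
```

```bash

python3 -m crank '{"slide":[[-0.0004,0,0.0009],[-0.0004,0,0.0009],[0,0,0]],"twist":[0,0,0]}'
python3 -m crank '{"slide":[[-0.0004,0,0.0009],[0,0,0]],"twist":[0,0]}'
python3 go.py
```

```text
time: 25.7
tool_pos: [543.9, -46.3, 172.0]
tcp_rot: [-180.0, 0.0, -178.7]
ft_force: [-3.9, -1.8, 5.0]
finger_gap: 13.3
time: 25.9
tool_pos: [544.3, -46.3, 171.5]
tcp_rot: [-180.0, 0.0, -178.7]
ft_force: [-7.1, -1.8, 7.5]
finger_gap: 13.3
t 25.9 pos [544.3 -46.3 171.5] rot [-1.7999e+02  1.0000e-02 -1.7870e+02] gap 13.3 F [-7.1 -1.8  7.5] j6 -102.0
```

```bash

python3 -m crank '{"slide":[[0.0006,0,0.0005],[0,0,0]],"twist":[0,0]}'
python3 -m crank '{"slide":[[0.0,0.0003,0.0007],[0,0,0]],"twist":[0,0]}'
python3 go.py
```

```text
time: 26.1
tool_pos: [544.0, -46.3, 171.3]
tcp_rot: [-180.0, 0.1, -178.7]
ft_force: [-5.7, -1.4, 8.5]
finger_gap: 12.6
time: 26.3
tool_pos: [544.0, -46.0, 170.4]
tcp_rot: [-180.0, 0.1, -178.7]
ft_force: [-4.5, -0.8, 4.5]
finger_gap: 12.8
t 26.3 pos [544.  -46.  170.4] rot [-1.7998e+02  6.0000e-02 -1.7870e+02] gap 12.8 F [-4.5 -0.8  4.5] j6 -102.0
```

```bash

python3 -m crank '{"slide":[[-0.0002,0,0.0007],[0,0,0]],"twist":[0,0]}'
python3 -m crank '{"slide":[[-0.0002,0,0.0007],[0,0,0]],"twist":[0,0]}'
python3 go.py
```

```text
time: 26.5
tool_pos: [544.2, -46.1, 170.0]
tcp_rot: [-180.0, 0.1, -178.7]
ft_force: [-5.1, -0.7, 8.0]
finger_gap: 13.0
time: 26.7
tool_pos: [544.4, -46.0, 169.5]
tcp_rot: [-180.0, 0.1, -178.7]
ft_force: [-6.4, -1.2, 9.4]
finger_gap: 12.9
t 26.7 pos [544.4 -46.  169.5] rot [-1.7998e+02  6.0000e-02 -1.7870e+02] gap 12.9 F [-6.4 -1.2  9.4] j6 -102.0
```

```bash

python3 -m crank '{"slide":[[0,0,0],[0,0,0],[0,0,0]],"twist":[0,0,0]}'
python3 -m crank '{"slide":[[-0.0001,0,0.0005],[0,0,0],[0,0,0]],"twist":[0,0,0]}'
python3 go.py
```

```text
time: 27.0
tool_pos: [544.3, -46.0, 169.4]
tcp_rot: [-180.0, 0.1, -178.7]
ft_force: [-5.8, -1.2, 9.7]
finger_gap: 13.0
time: 27.3
tool_pos: [544.5, -46.1, 169.3]
tcp_rot: [-180.0, 0.1, -178.7]
ft_force: [-7.4, -0.7, 12.3]
finger_gap: 12.7
t 27.3 pos [544.5 -46.1 169.3] rot [-1.7997e+02  6.0000e-02 -1.7870e+02] gap 12.7 F [-7.4 -0.7 12.3] j6 -102.0
```

```bash

python3 -m crank '{"slide":[[0,0,0],[0,0,0],[0,0,0],[0,0,0],[0,0,0]],"twist":[0,0,0,0,0]}'
python3 - <<'E'
from h import *
S=snap("scene")
crop(S,235,190,40,50,12,"pics/sU.png")
k=lambda X:(proj(S,X)-[235,190]+.5)*12-.5
a=np.radians(25);n=np.array([-np.sin(a),-.01,np.cos(a)])
for dx in(0,-1.8):
  m=np.array([590+dx,-46.9,86.])
  for dep in(10,12,14,15):
    for th in (21,23,25,27):
        t=np.radians(th); d=np.array([np.sin(t),.02*np.sin(t),-np.cos(t)]); tip=m-dep*n
        if dep in(12,15): print(dx,dep,th,"thin start",k(tip-30*d).round(0),"thick start",k(tip-40*d).round(0))
E
python3 go.py
```

```text
time: 27.8
tool_pos: [544.5, -46.1, 169.3]
tcp_rot: [-180.0, 0.1, -178.7]
ft_force: [-7.9, -1.6, 11.6]
finger_gap: 13.1
0 12 21 thin start [220. 509.] thick start [222. 452.]
0 12 23 thin start [222. 507.] thick start [224. 450.]
0 12 25 thin start [223. 506.] thick start [225. 448.]
0 12 27 thin start [224. 505.] thick start [227. 446.]
0 15 21 thin start [220. 526.] thick start [221. 470.]
0 15 23 thin start [221. 525.] thick start [223. 467.]
0 15 25 thin start [222. 523.] thick start [225. 465.]
0 15 27 thin start [223. 522.] thick start [226. 464.]
-1.8 12 21 thin start [223. 503.] thick start [224. 446.]
-1.8 12 23 thin start [224. 501.] thick start [226. 443.]
-1.8 12 25 thin start [225. 499.] thick start [228. 442.]
-1.8 12 27 thin start [226. 498.] thick start [229. 440.]
-1.8 15 21 thin start [222. 520.] thick start [224. 463.]
-1.8 15 23 thin start [223. 518.] thick start [225. 461.]
-1.8 15 25 thin start [224. 517.] thick start [227. 459.]
-1.8 15 27 thin start [225. 515.] thick start [228. 457.]
t 27.85 pos [544.5 -46.1 169.2] rot [-1.7998e+02  6.0000e-02 -1.7870e+02] gap 12.9 F [-7.4 -0.7 11.5] j6 -102.0
```

View pics/sU.png

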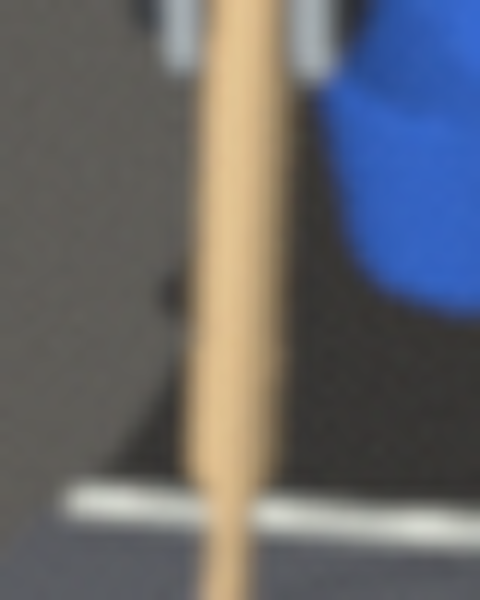

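The readings agree that the button is bottomed:
- About 6 mm of travel since first button contact.
- Stiffness jumped, with about +3 N in 0.15 mm.
- About 14 N along the axis, and only about 2 N sideways.

It has been held for about 0.8 s, so I'll hold a moment longer and retract along the axis.

```bash

python3 -m crank '{"slide":[[0,0,0],[0,0,0],[0,0,0]],"twist":[0,0,0]}'
python3 -m crank '{"slide":[[0.0021,0,-0.0045],[0.0042,0,-0.009],[0.0042,0,-0.009],[0.0084,0,-0.018],[0,0,-0.03],[0,0,-0.02],[0,0,0]],"twist":[0,0,0,0,0,0,0]}'
python3 - <<'E'
from h import *
S=snap("scene")
crop(S,200,130,100,120,5,"pics/sV.png")
E
python3 go.py
```

```text
time: 28.15
tool_pos: [544.5, -46.1, 169.3]
tcp_rot: [-180.0, 0.1, -178.7]
ft_force: [-6.7, -0.4, 12.0]
finger_gap: 12.7
time: 28.85
tool_pos: [527.1, -46.5, 262.9]
tcp_rot: [-179.9, 0.4, -178.7]
ft_force: [1.8, -0.0, -0.2]
finger_gap: 12.8
t 28.9 pos [526.3 -46.4 260.5] rot [-179.97    0.25 -178.69] gap 13.0 F [-0.1  0.2  0.6] j6 -102.0
```

View pics/sV.png

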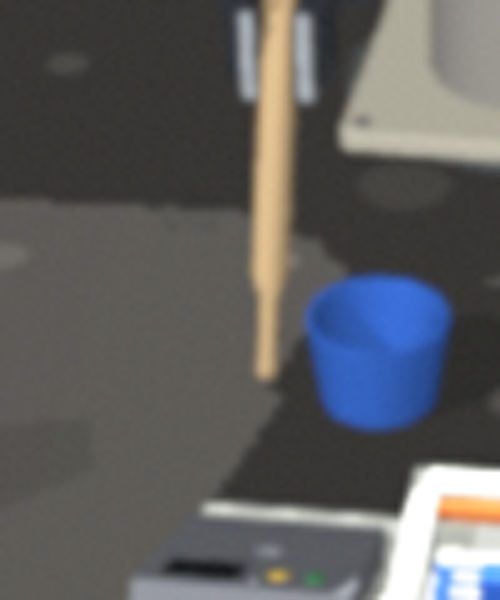

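The stick is still held at the same tilt, and the hole geometry recalibrates the tip to tool +(52, -1, -97). Now back to the holder.

```bash
python3 go.py 450 -274.6 230
python3 -m crank '{"slide":[[0.014,-0.038,0],[0.014,-0.038,0],[0.014,-0.038,0],[0.014,-0.038,0],[0.013,-0.038,0.01],[0.012,-0.036,0.01],[0,0,0.01],[0,0,0]],"twist":[0,0,0,0,0,0,0,0]}'
python3 -m crank '{"slide":[[0,0,0],[0,0,0]],"twist":[0,0]}'
python3 - <<'E'
from h import *
S=snap("scene");T=snap("top")
crop(S,120,120,80,110,5,"pics/sW.png")
crop(T,340,150,120,110,5,"pics/tW.png")
E
python3 go.py 450 -274.6 168
```

```text
t 28.9 pos [526.3 -46.4 260.5] rot [-179.97    0.25 -178.69] gap 13.0 F [-0.1  0.2  0.6] j6 -102.0
slide mm [  81.6 -226.4   30.3]
time: 29.7
tool_pos: [447.8, -273.6, 225.1]
tcp_rot: [179.8, -0.2, -178.8]
ft_force: [-0.6, 0.1, -0.2]
finger_gap: 12.8
time: 29.9
tool_pos: [450.0, -273.1, 228.7]
tcp_rot: [180.0, 0.0, -178.6]
ft_force: [-0.0, 0.2, -0.8]
finger_gap: 13.0
t 30.0 pos [ 450.1 -273.3  229. ] rot [-1.7997e+02  5.0000e-02 -1.7861e+02] gap 13.1 F [ 0.1 -0.4 -0.5] j6 -128.0
slide mm [ 0.2 -1.2 61. ]
```

View pics/sW.png

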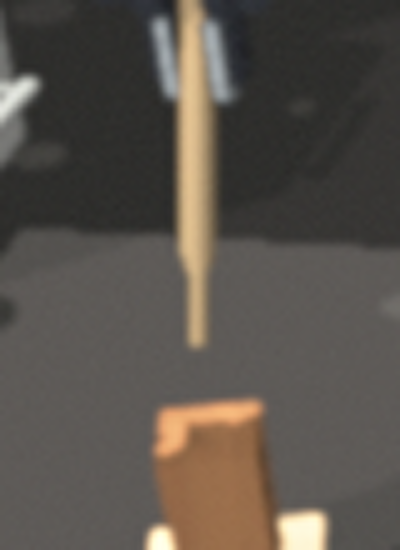

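View pics/tW.png

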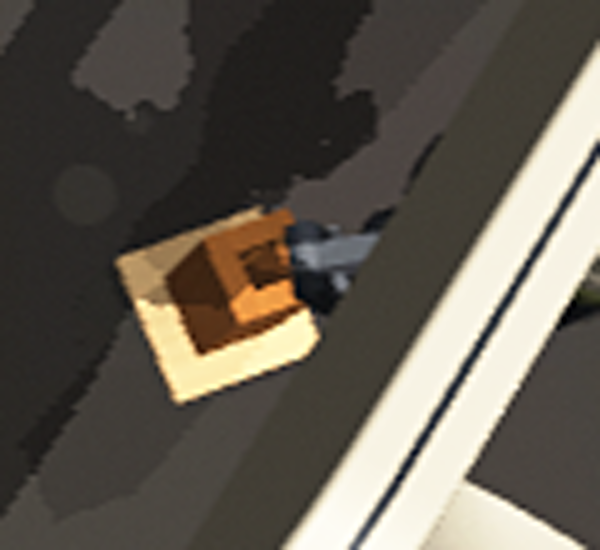

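```bash

python3 -m crank '{"slide":[[0,-0.001,0.02],[0,0,0.018],[0,0,0],[0,0,0]],"twist":[0,0,0,0]}'
python3 - <<'E'
from h import *
S=snap("scene")
crop(S,130,160,60,60,9,"pics/sX.png")
k=lambda X:(proj(S,X)-[130,160]+.5)*9-.5
P=status.sense()["tool_pos"]; print(P,"tip",k(P+[51.8,-.8,-96.9]),"mouth",k((503,-275.6,86)),k((500.7,-275.5,86)))
E
```

```text
time: 30.4
tool_pos: [449.6, -274.7, 190.8]
tcp_rot: [180.0, -0.0, -178.6]
ft_force: [0.1, -0.1, -0.1]
finger_gap: 13.0
[ 449.98534393 -275.07018032  191.53524817] tip [277.78866609 389.84328867] mouth [282.43664255 421.19193733] [286.20483591 415.996627  ]
```

View pics/sX.png

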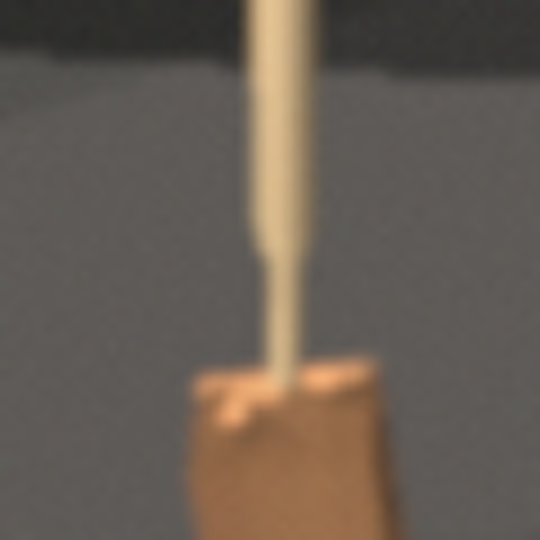

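The tip at crop (285,385) is directly above the mouth at about (284,418). Lowering it in.

```bash

python3 -m crank '{"slide":[[0,0,0.007],[0,0,0.005],[0,0,0]],"twist":[0,0,0]}'
python3 -m crank '{"slide":[[0,0,0.005],[0,0,0.005],[0,0,0]],"twist":[0,0,0]}'
python3 go.py
```

```text
time: 30.75
tool_pos: [449.1, -274.9, 177.6]
tcp_rot: [180.0, -0.0, -178.7]
ft_force: [-1.1, 0.1, 0.6]
finger_gap: 12.7
time: 31.05
tool_pos: [449.0, -274.8, 167.4]
tcp_rot: [179.9, -0.1, -178.7]
ft_force: [-0.1, -0.1, -0.9]
finger_gap: 12.8
t 31.05 pos [ 449.  -274.8  167.4] rot [ 1.7995e+02 -6.0000e-02 -1.7870e+02] gap 12.8 F [-0.1 -0.1 -0.9] j6 -128.0
```

```bash

python3 -m crank '{"slide":[[-0.01,0,-0.003],[-0.01,0,-0.002],[-0.01,0,-0.002],[-0.01,0,-0.001],[-0.01,0,-0.001],[-0.01,0,0],[0,0,0]],"twist":[0,0,0,0,0,0,0]}'
python3 - <<'E'
from h import *
S=snap("scene")
crop(S,110,100,110,120,5,"pics/sY.png")
E
python3 go.py 504 -274.6 176
```

```text
time: 31.75
tool_pos: [510.8, -274.0, 177.7]
tcp_rot: [-180.0, 0.0, -178.7]
ft_force: [-2.7, -1.2, 1.9]
finger_gap: 12.9
t 31.8 pos [ 510.3 -273.8  177.5] rot [-1.7998e+02  3.0000e-02 -1.7866e+02] gap 12.8 F [-2.2 -0.6  0.5] j6 -125.0
slide mm [ 6.3 -0.7  1.5]
```

View pics/sY.png

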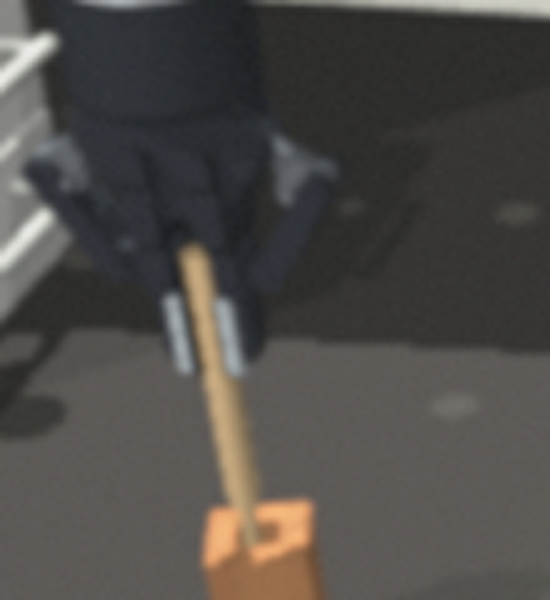

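The stick is upright again, much as when it was first lifted, with the tip in the well at crop (250,535). I'll centre and lower it.

```bash

python3 -m crank '{"slide":[[0.0063,-0.0005,0],[0,0,0.012],[0,0,0.012],[0,0,0]],"twist":[0,0,0,0]}'
python3 -m crank '{"slide":[[0,0,0.012],[0,0,0.012],[0,0,0.008],[0,0,0]],"twist":[0,0,0,0]}'
python3 go.py
```

```text
time: 32.2
tool_pos: [501.4, -273.3, 150.1]
tcp_rot: [179.8, -0.2, -178.7]
ft_force: [-0.2, 1.6, -0.7]
finger_gap: 13.1
time: 32.6
tool_pos: [502.0, -273.7, 119.2]
tcp_rot: [179.9, -0.2, -178.7]
ft_force: [0.1, 0.5, -0.8]
finger_gap: 12.7
t 32.6 pos [ 502.  -273.7  119.2] rot [ 1.7989e+02 -1.5000e-01 -1.7870e+02] gap 12.7 F [ 0.1  0.5 -0.8] j6 -125.0
```

```bash

python3 -m crank '{"slide":[[0,0,0.004],[0,0,0.002],[0,0,0],[0,0,0]],"twist":[0,0,0,0]}'
python3 -m crank '{"slide":[[0,0,0],[0,0,0],[0,0,0],[0,0,0],[0,0,0],[0,0,0],[0,0,0]],"twist":[0,0,0,0,0,0,0]}' 0.2
python3 -m crank '{"slide":[[0,0,-0.02],[0,0,-0.03],[0,0,-0.04],[0,0,-0.04],[0,0,-0.03],[0,-0.04,0],[0,-0.04,0],[0,0,0]],"twist":[0,0,0,0,0,0,0,0]}'
python3 - <<'E'
from h import *
S=snap("scene");T=snap("top")
cv2.imwrite("pics/sZ.png",S["img"][:,:,::-1]);cv2.imwrite("pics/tZ.png",T["img"][:,:,::-1])
crop(S,120,150,80,100,6,"pics/sZc.png"); crop(T,190,120,240,120,3,"pics/tZc.png")
E
python3 go.py
```

```text
time: 33.0
tool_pos: [503.3, -274.6, 115.7]
tcp_rot: [-180.0, 0.0, -178.7]
ft_force: [-0.6, -0.4, -0.6]
finger_gap: 12.6
time: 33.7
tool_pos: [503.1, -274.4, 115.4]
tcp_rot: [180.0, -0.0, -178.7]
ft_force: [-0.8, -0.8, -0.9]
finger_gap: 68.5
time: 34.5
tool_pos: [504.1, -358.4, 274.9]
tcp_rot: [-179.9, -0.0, -178.9]
ft_force: [-0.4, -0.1, -0.7]
finger_gap: 68.4
t 34.6 pos [ 504.6 -355.   274.8] rot [ 1.7995e+02 -4.0000e-02 -1.7879e+02] gap 68.1 F [-0.6  1.1 -1.3] j6 -131.0
```

View pics/sZc.png

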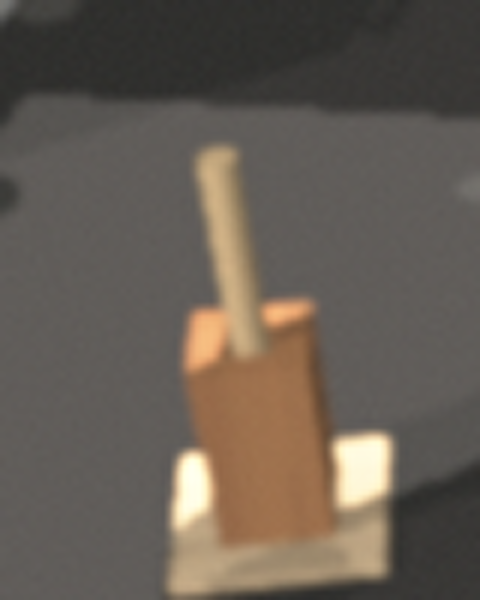

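View pics/tZc.png

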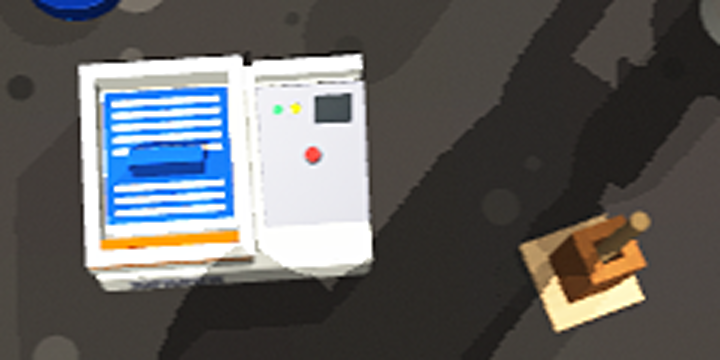

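```bash
python3 - <<'E'
from h import *
S=snap("scene");T=snap("top")
np.set_printoptions(precision=1,suppress=True)
X,g=two(T,(190+640.5/3-.5,120+222.5/3-.5),S,(120+218.5/6-.5,150+158.5/6-.5)); print("stick top",X,g)
c=lambda p:(190+(p[0]+.5)/3-.5,120+(p[1]+.5)/3-.5)
for p in[(103,93),(226,87),(108,224),(232,217)]: print("filter",plane(T,*c(p),56))
E
python3 -m crank '{"slide":[[0,0,0],[0,0,0],[0,0,0]],"twist":[0,0,0]}'
```

```text
stick top [ 504.6 -273.6  167. ] 1.002340884334573
filter [663.  123.8  56. ]
filter [664.4  20.9  56. ]
filter [549.3 120.8  56. ]
filter [551.3  19.6  56. ]
time: 35.0
tool_pos: [505.1, -353.8, 275.6]
tcp_rot: [-180.0, 0.0, -178.6]
ft_force: [0.0, -0.1, 0.6]
finger_gap: 68.4
```

The stick top is back at (505, -274, 167), where it started, and the filter is unchanged. Handing in.

```bash
python3 -c "
from bench import hand_in
print(hand_in())"
```

```text
the job is handed in; nothing more can be done
None
```

I seated the filter under the lip, pressed the red button with the stick tip, stood the stick back in its holder and handed in at about 35 s. No verdict was reported. The button was never read directly, so full travel is inferred from force and distance.

**How it was done**
- **Filter:** I gripped it by the fin ends and tilted it about 19° against the cleaner's near rim. I then slid the tongue under the lip and swung the filter flat.
- **Stick:** I leaned it to about 23° in its own holder, because the tool can only point straight down. After pressing the button I straightened it in the well and let it go.

**Last checks**
- **Filter:** it is flat. Its centre measures about (595, 71) mm, against about (596, 71) mm for the bay in the same view.
- **Stick:** its top is at (505, -274, 167) mm, within 2 mm of where it started, and the hand is clear of everything.
- **Button travel:** it was inferred from about 6 mm of movement since first contact and a sharp rise in stiffness at the end.
- **Button force:** it was about 11 to 15 N along the hole for just over 1 s, under the 20 N limit but about twice the 7 N spring. I could not separate button force from wall friction.

**What went wrong or disagreed**
- **Missed hole:** the first try at the button hole missed by about 4 mm, and the tip pressed on the panel with up to 27 N. I backed off and corrected it. I judged from the depth that the tip did not touch the button then.
- **Filter press:** the final push on the filter reached about 45 N at the wrist.
- **Camera disagreement:** the two cameras differed by 3 to 4 mm in x, so I averaged them.

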